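# Chuck a turned blank and wind the dividing table to the next line

## Robot

A 7-joint arm with a two-finger parallel gripper is mounted at the origin on a cart in front of the work surface, level with it; the furniture and walls round the work are solid. World frame = base frame: x ahead of the robot, y to its left, z up, the work surface at z = 0. Lengths are in m, angles in degrees, forces in N, time in s.
With the tool pointing down it reaches from about 0.425 to 0.875 m from the base axis. Payload 4.7 kg.
Tool frame: the origin (TCP) lies at the very end of the fingers, on their centre line; the grasp point (between the pads) lies env.grip_point_offset behind it (env.grip_point_offset is the distance from the TCP to the grasp point, in m); z points along the fingers, y is the direction in which the jaws open and shut (so a half turn about z gives the same grasp; the last joint's range is limited). The gripper opens to 87 mm and grips with 3 to 60 N. Pads are 19 mm wide; open, the fingers measure 117 mm over their backs; the gripper's body (75 mm by 190 mm) begins 51 mm behind the grasp point.
Start: joints at [-68.864, 18.392, -4.016, 83.108, 1.295, 78.541, -3.26], TCP at [0.226, 0.61, 0.201] pointing down, gripper open.
Joint ranges: [-163.93, 163.93], [-17.29, 119.83], [-79.2, 71.16], [3.27, 140.29], [-89.18, 269.18], [5.43, 117.66], [-154.24, 154.24]. Speed limits (degrees/s): [147.25, 147.25, 180, 180, 180, 180, 180].

## Interface

Orientations are given as [roll, pitch, yaw] about the fixed x, y, z axes, in that order (R = Rz(yaw) Ry(pitch) Rx(roll)).
In Python, from cell import env gives the robot as it stands.
- The arm moves only by the tool send_rows, never from a script. Its argument "plan" is a list of rows, each a list of 7 numbers: the finger opening in mm, from 0 to 87, then the shift along the tool's x, y, z in mm, then the turn, a rotation vector about the tool's x, y, z in rad. A call has 1 to 12 rows; each row shifts and turns the commanded pose from where the row before left it, along the tool's axes as they then stand; what a row does not reach is not made up. A row lasts 1/10 s, in which the tool goes at most 50 mm and 8.59 degrees, less where a joint would pass 70% of its speed; a pose out of reach is approached as far as the arm can. A call is refused whole if a number of a shift passes 50 or a number of a turn 0.15, either way. A call with a gripper value outside its range is refused whole. The fingers move at their own pace and stop on an object; "grip_force" is the grip in N (left out, the last holds). Time passes only in rows, so rows that do not move let the fingers close. It gives the time, the measured TCP pose, the force and the opening at its end, in the units of the state.
- env.get_obs(): the state, without advancing time (a new reading comes with each control period).
- env.read_camera(name): name is "scene" or "top" or "wrist"; returns the picture (480x640x3 uint8, red, green, blue); there is no depth.
- env.get_calibration(name): a dict with "fx", "fy", "cx", "cy" (pixels), "k1" (the pictures are not rectified: a ray, as slopes to the right and down, at radius r is drawn at 1 + k1 r^2 times it, then the intrinsics apply), "extrinsics" (4x4, takes a point from camera to world coordinates). Camera axes: x right, y down, z forward; pixel columns grow to the right and rows downward; lengths in m; the calibration is good to about 2 mm. A picture is of the moment at which its call begins: read the wrist's pose just before it. get_calibration takes no time and is no camera call; for the wrist camera it gives the pose at the moment of the call.
- env.sign_off(): hands the job in, once; it reports no verdict.
Trained networks look in the newest picture that a camera, given by its name, has taken for a name from the list of things; names that differ only in an ending like _2 or _b are one class to them, and where a whole thing is asked for, a point or a joint stands for the part that bears it (a point fixed in the world has none). Each returns a list of dicts, best first, with "confidence" (0 to 1); they miss things now and then, are a little off and sometimes report something else, mostly with a low value. They report only what shows in the picture. A call takes as long as a camera call. They do not tell look-alikes from the thing itself.
- env.regions_of(camera, query): "region" (480x640 bool, what is visible of it) and "rect" ([left, top, right, bottom] in pixels, round what is visible of it).
The state is a dict: "time_s": time; "qpos": joint angles; "joint_velocities": joint speeds; "effort": joint torques, N m; "tool_pos": TCP position; "tool_rot": TCP orientation; "force": force on the tool from outside, world axes, zero at the start; "wrist_torque": the same for the moment, N m; "grip_width": finger opening in m.
Only numpy, scipy, OpenCV 4.12 (cv2) and the standard library are available. Lean on these libraries where they do the work, as an engineer would, in place of code of your own. Each camera call takes 0.05 s, during which the arm holds its last target. There are 200 camera calls.

## Task

Get the turned blank ready for its first flute: set it gently, spigot down, in the open chuck of the dividing table and swing the chuck's tommy bar clockwise until all three jaws hold the spigot firmly. Then, since tightening can disturb the setting, wind the handwheel clockwise until the next long white line on the plate stands at the fixed pointer, and let go of everything.

Things in the scene. Friction and masses are not known exactly. Their poses are not given: they have to be found in the camera images.
- dividing_table: Green cast base of a small horizontal dividing (rotary) table, fixed to the worktop, foot 205 x 168 x 14 mm. Origin: centre of its underside, on the vertical axis of plate and chuck; x points from its front (handwheel side, towards the robot) to its back, y to its left, z up. The steel plate on top is 160 mm across, top at z = 100 mm; the chuck body on it 94 mm across, the dark knurled chuck ring 104 mm across between z = 110 and 125 mm.
- pointer (a point): Tip of the fixed brass pointer with a red line, at the rim of the plate at the front, 97 mm above the worktop.
- next_line (a point): Outer end of the long white line that comes to the pointer next when the handwheel is wound clockwise (on the top of the plate, 78 mm from its axis). Twelve such lines stand 30 degrees apart, with short dark 5-degree ticks between.
- index_plate (a joint): Angle of the graduated plate with the chuck, rad, growing counterclockwise seen from above; 0 when the next long line stands at the pointer. It starts 0.21 to 0.38 rad (12 to 22 degrees) below 0. Driven only through the self-locking worm: 1/60 of the handwheel's angle (6 degrees a turn).
- handwheel (a joint): Angle of the worm handwheel, rad over all its turns, growing clockwise as seen by someone facing its front; 60 times the plate's angle. 0 and whole turns: grip at the top. It needs only 1 to 2 N at the grip and stays where it is left.
- wheel_axis (a point): Point on the handwheel's level axis (which runs along the base's x), midway along the grip; 68 mm above the worktop, 45 mm left of the base's centre and 138 mm in front of it. The dark steel wheel is 92 mm across; its front face lies 30 mm behind this point, further from the robot. x, y, z as the base's.
- grip_mid (a point): Middle of the handwheel's black revolving grip: 48 mm long, 21.6 mm thick in the middle, sticking out of the wheel's front parallel to its axis, on a circle of 34 mm radius about the axis (34 to 102 mm above the worktop). It spins freely on its pin, so that it can be held while the wheel goes round. Wheel, plate and chuck stand behind and above it, so come to it with the tool leaning back towards the front.
- chuck_seat (a point): Centre of the chuck's flat face on which the spigot stands, 133.5 mm above the worktop. The three jaws rise 22 mm above it.
- chuck_ring (a joint): Angle of the chuck's ring, rad, growing clockwise from above (tightening), 0 to 1.25. Each jaw goes in 10 mm per rad, from 30 mm off the axis at 0; they meet a centred 42 mm spigot at about 0.9. It takes about 7 N at the bar to turn and stays where it is left; pull with 15 to 22 N to grip firmly.
- bar_push (a point): Point on the axis of the steel tommy bar, 105 mm out from the chuck's axis and 117.5 mm above the worktop, where it is pushed. The bar is 9.6 mm thick, level and radial, on the right-hand side of the chuck, from the ring to a 17 mm black ball whose centre is 131 mm out; below this point, outside the plate, there is free space down to 20 mm above the worktop.
- jaw_0: One of three steel jaws, 13 mm wide, 22 mm high, sliding radially on the chuck's face, coupled to the ring. Its origin is on the chuck axis (as built), not at the jaw.
- jaw_1: The second jaw, 120 degrees on.
- jaw_2: The third jaw.
- blank_mid (a point): Point on the axis of the loose turned wooden blank, 62 mm above its foot, where it is taken: there its body is 49 mm thick (from 46 to 78 mm up). In all 100 mm tall, 54 mm thick at most, 140 g; the spigot below is 42 mm thick and 30 mm long. It starts upright on the worktop, left of the dividing table. z is its axis, up.
Mind the look-alikes: they are no part of the job. What is shaped like the part that bears blank_mid but yellow is not meant.

How it is judged:
By the outcome, as a careful person would: the job done as asked, in the order asked, and still so for the second after the job is handed in, with the robot touching nothing.
It also fails if it takes over 64 s, if anything falls off the work surface, if the arm or the gripper's body presses on something with over 40 N, if the wrist force passes 120 N, or if a joint passes its speed limit or range.

## Working session

There is one attempt and no reset: what is moved stays moved. The work goes in short steps, Python scripts to look and compute and a tool call to move; the robot and the scene stay as the last step left them, time stands still between calls to the robot, and variables do not carry over. Pictures are saved under pics/ and viewed, about 8 in all and at most 12, crops included, and the job is handed in when it is done.

Besides the shell and the picture viewer there is one more tool, called by a JSON object that holds its "method" and its "body", one argument or row to a line. send_rows: Moves the arm, as the interface text tells. Its arguments: {"type":"object","properties":{"plan":{"type":"array"},"grip_force":{"type":"number"}},"required":["plan"]}

```bash
ls; mkdir -p pics; cat > h.py <<'E'
import numpy as np, cv2
from cell import env
from scipy.spatial.transform import Rotation as R
def ray(cam,uv,c=None):
    c=c or env.get_calibration(cam)
    x=np.array([(uv[0]-c['cx'])/c['fx'],(uv[1]-c['cy'])/c['fy']]);d=x.copy()
    for _ in range(20): x=d/(1+c['k1']*(x@x))
    E=np.array(c['extrinsics']);v=E[:3,:3]@np.array([x[0],x[1],1]);return E[:3,3],v
def atz(cam,uv,z,c=None):
    o,v=ray(cam,uv,c);return o+v*(z-o[2])/v[2]
def proj(cam,p,c=None):
    c=c or env.get_calibration(cam);E=np.array(c['extrinsics'])
    q=E[:3,:3].T@(np.array(p)-E[:3,3]);x=q[:2]/q[2];x=x*(1+c['k1']*(x@x))
    return np.array([c['fx']*x[0]+c['cx'],c['fy']*x[1]+c['cy']])
def save(cam,name):
    im=env.read_camera(cam);cv2.imwrite('pics/'+name,im[:,:,::-1]);return im
E
python3 - <<'E'
from h import *
np.set_printoptions(precision=4,suppress=True)
print(env.get_obs(),env.grip_point_offset)
a=save('scene','s0.png');b=save('top','t0.png')
cv2.imwrite('pics/st0.png',cv2.resize(np.vstack([a,b])[:,:,::-1],(640,960))[:,:])
for c in('scene','top'):
  print(c,np.array(env.get_calibration(c)['extrinsics'])[:3])
  for q in('dividing_table','pointer','next_line','wheel_axis','grip_mid','chuck_seat','bar_push','blank_mid','jaw_0'):
    for r in env.regions_of(c,q)[:3]:
      ys,xs=np.nonzero(r['region']);print(c,q,round(r['confidence'],2),r['rect'],xs.mean().round(1),ys.mean().round(1))
E
```

```text
pics
{'time_s': 0.0, 'qpos': array([-68.865 ,  18.4395,  -4.0148,  83.1754,   1.2951,  78.5402,
        -3.2597]), 'joint_velocities': array([-0.0223, -0.0002,  0.0717, -0.1062,  0.0074,  0.0618,  0.0793]), 'effort': array([  0.0003, -49.1301,  -0.4043, -31.2524,  -0.064 ,   0.0441,
         0.0002]), 'tool_pos': array([0.2256, 0.6089, 0.2004]), 'tool_rot': array([-179.8902,    0.0061,  159.6744]), 'force': array([-0.4823,  0.1289,  0.7692]), 'wrist_torque': array([ 0.0246,  0.0134, -0.0489]), 'grip_width': 0.086728739817435} 0.0187
scene [[ 0.7321 -0.4931  0.4699  0.0003]
 [-0.681  -0.5124  0.5232 -0.5186]
 [-0.0172 -0.703  -0.7109  0.8922]]
scene dividing_table 0.61 [335.7, 215.3, 482.8, 324.9] 411.7 268.2
scene pointer 0.62 [336.0, 216.8, 477.0, 324.1] 411.6 268.3
scene wheel_axis 0.89 [333.6, 216.1, 482.1, 324.8] 411.9 268.3
scene grip_mid 0.77 [336.1, 264.8, 354.8, 277.7] 345.7 271.6
scene chuck_seat 0.66 [383.0, 212.3, 480.2, 280.7] 422.0 250.3
scene bar_push 0.72 [334.2, 213.0, 482.5, 321.9] 411.9 268.1
scene blank_mid 0.77 [252.6, 230.1, 276.4, 270.1] 264.7 250.6
scene blank_
[... 831 characters left out ...]
ip_mid 0.35 [233.9, 270.5, 263.7, 299.7] 248.5 284.5
top chuck_seat 0.73 [394.8, 157.9, 492.0, 210.6] 431.3 187.7
top chuck_seat 0.7 [376.8, 147.7, 490.3, 227.1] 420.0 185.9
top chuck_seat 0.38 [413.5, 152.1, 421.7, 166.2] 418.3 160.0
top bar_push 0.63 [394.6, 162.2, 490.1, 209.0] 439.8 185.7
top bar_push 0.21 [370.2, 241.2, 380.9, 263.1] 373.8 252.2
top blank_mid 0.95 [236.8, 271.3, 260.3, 298.9] 248.7 284.7
top blank_mid 0.85 [246.3, 220.7, 271.8, 249.7] 258.2 236.0
top blank_mid 0.71 [244.8, 322.2, 273.9, 353.1] 259.7 337.1
top jaw_0 0.67 [437.3, 183.0, 446.8, 190.3] 441.5 186.6
top jaw_0 0.62 [403.0, 188.6, 412.4, 196.2] 406.3 192.2
top jaw_0 0.42 [415.0, 154.0, 420.0, 165.3] 418.5 160.3
```

```bash
sleep 1
python3 - <<'E'
import cv2,numpy as np
a=cv2.imread('pics/s0.png')[190:340,180:500];b=cv2.imread('pics/t0.png')[130:360,220:500]
a=cv2.resize(a,(640,300));b=cv2.resize(b,(365,300));
cv2.imwrite('pics/v1.png',cv2.resize(cv2.imread('pics/t0.png')[135:275,360:500],(600,600),interpolation=cv2.INTER_CUBIC))
c=np.zeros((600,640,3),np.uint8);c[:300]=a;c[300:,:365]=b
cv2.imwrite('pics/v2.png',c)
E
```

```text
(no output)
```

View pics/v1.png

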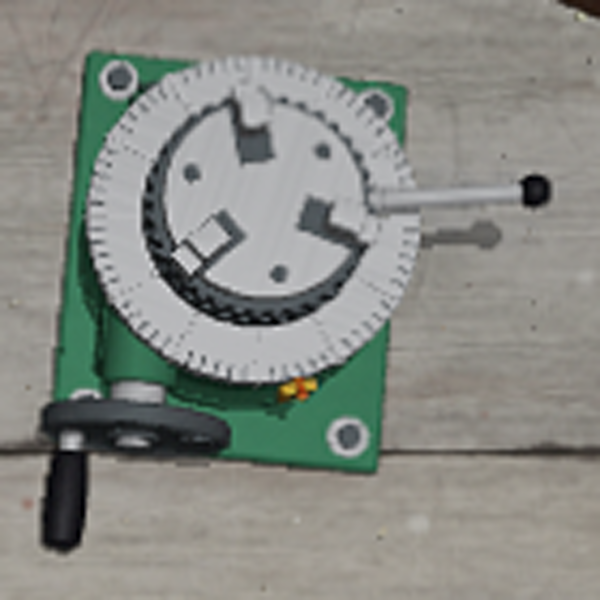

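View pics/v2.png

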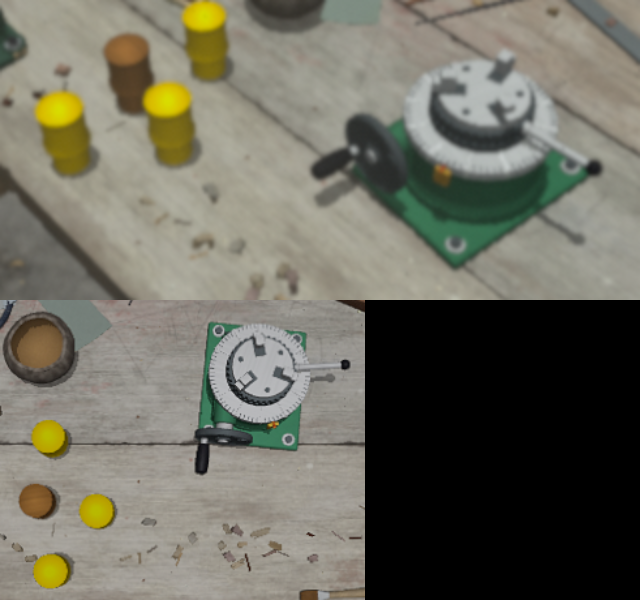

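```bash
cat > fit.py <<'E'
from h import *
from scipy.optimize import least_squares
np.set_printoptions(precision=4,suppress=True)
t=cv2.imread('pics/t0.png');s=cv2.imread('pics/s0.png')
# hand points in top: v1 px -> image
f=lambda x,y:(360+x*140/600,135+y*140/600)
T=[(f(407,85),(.1025,-.084,.014)),(f(378,472),(-.1025,-.084,.014)),(f(90,53),(.1025,.084,.014))]
def W(p,q):
    c,s_=np.cos(p[2]),np.sin(p[2]);return np.array([p[0]+c*q[0]-s_*q[1],p[1]+s_*q[0]+c*q[1],q[2]])
g=lambda x,y:(180+x/2,190+y/2)
S=[(g(455,268),(-.1025,-.084,.014)),(g(620,165),(.1025,-.084,.014))]
res=lambda p:np.concatenate([proj('top',W(p,q))-np.array(u) for u,q in T]+[proj('scene',W(p,q))-np.array(u) for u,q in S])
r=least_squares(res,[.62,-.15,-.05]);p=r.x
if __name__=='__main__':
  print(p,np.degrees(p[2]),r.fun)
  # plate/chuck ellipse check
  c=W(p,(0,0,.1));print('plate c in v1',(proj('top',c)-[360,135])*600/140, 'wheel axis',W(p,(-.138,.045,.068)),(proj('top',W(p,(-.138,.045,.068)))-[360,135])*600/140)
  pt=atz('top',f(300,378),.097);print('pointer',pt,np.hypot(*(pt-c)[:2]),np.degrees(np.arctan2(*(pt-c)[1::-1]))-np.degrees(p[2]))
  print('ball',atz('top',f(536,190),.1175), np.linalg.norm(atz('top',f(536,190),.1175)[:2]-p[:2]))
  for th in range(0,360,30):
    q=W(p,(-.138,.045+.034*-np.sin(np.radians(th)),.068+.034*np.cos(np.radians(th))))
    print(th,(proj('top',q)-[360,135])*600/140,(proj('scene',q)-[180,190])*2)
  b=atz('top',(248.5,284.6),.1);print('blank',b)
  hsv=cv2.cvtColor(t,cv2.COLOR_BGR2HSV)
  o,v=ray('scene',(180+127/2,190+42/2));print('blank sc',o+v*(.1-o[2])/v[2])
  w=np.array(env.get_calibration('wrist')['extrinsics']);o=env.get_obs();Rt=R.from_euler('xyz',o['tool_rot'],degrees=True).as_matrix()
  print('wrist cam in tool',Rt.T@(w[:3,3]-o['tool_pos']),Rt.T@w[:3,:3],env.get_calibration('wrist')['fx'])
E
python3 fit.py
```

```text
[ 0.6477 -0.1123 -0.1136] -6.508557115107453 [  3.5088  -1.8663   2.8433  -0.9694   2.1531  -3.209    1.8525  -2.059
 -11.7327   2.2737]
plate c in v1 [267.0524 209.5177] wheel axis [ 0.5157 -0.052   0.068 ] [137.915  494.2349]
pointer [ 0.5671 -0.1265  0.097 ] 0.08186442748294663 -163.53803249818029
ball [ 0.6538 -0.2379  0.1175] 0.125734457055893
0 [144.5403 484.6165] [353.5273 146.0386]
30 [179.8109 490.0859] [364.129  159.2065]
60 [203.1901 496.6032] [371.5637 174.806 ]
90 [208.5269 502.3307] [373.7041 188.3326]
120 [195.0689 505.7651] [370.0773 196.0325]
150 [166.965  506.1025] [361.8808 196.0342]
180 [131.6429 503.3374] [351.4306 188.6434]
210 [ 97.9425 498.1858] [341.4312 175.9586]
240 [ 74.3416 491.9182] [334.3508 161.2048]
270 [ 67.2149 486.1228] [331.962  148.0403]
300 [ 79.1034 482.3708] [334.9867 139.8573]
330 [107.4271 481.7836] [342.8293 139.0104]
blank [0.442  0.2367 0.1   ]
blank sc [0.445  0.2329 0.1   ]
wrist cam in tool [ 0.0827 -0.0008 -0.1833] [[ 0.0003 -0.9546 -0.2978]
 [ 1.      0.0004 -0.0004]
 [ 0.0005 -0.2978  0.9546]] 375.4853590459459
```

```bash
cat >> h.py <<'E'
def rows(pos,rpy,n,cur=None):
    """print n rows to target; returns"""
    o=env.get_obs();p0=np.array(o['tool_pos']);R0=R.from_euler('xyz',o['tool_rot'],degrees=True)
    if cur: p0=np.array(cur[0]);R0=R.from_euler('xyz',cur[1],degrees=True)
    R1=R.from_euler('xyz',rpy,degrees=True);rv=(R0.inv()*R1).as_rotvec();d=(np.array(pos)-p0)/n*1000
    Rk=R0;out=[]
    for k in range(n):
        out.append([round(float(x),1) for x in Rk.inv().apply(d)]+[round(float(x),3) for x in rv/n]);Rk=Rk*R.from_rotvec(rv/n)
    for r in out: print(r)
E
sed -i 's/(620,165)/(592,172)/' fit.py; python3 fit.py; python3 - <<'E'
from h import *
for u in((258.2,236),(259.7,337.1),(294,292)): print(atz('top',u,.1))
rows((.442,.236,.2),(180,0,140),10)
E
```

```text
[ 0.6423 -0.1085 -0.1016] -5.819626579030723 [ 1.3687 -0.0069  1.7398  1.1488 -0.1521 -0.4687 -0.5893 -1.5026 -0.8052
 -1.4331]
plate c in v1 [259.2589 220.6941] wheel axis [ 0.5095 -0.0497  0.068 ] [133.3308 507.0819]
pointer [ 0.5671 -0.1265  0.097 ] 0.07728754951217753 -160.7103023550598
ball [ 0.6538 -0.2379  0.1175] 0.12995300446025052
0 [139.8338 497.8204] [347.6163 148.0208]
30 [175.1934 502.8109] [358.3564 161.1277]
60 [198.6681 508.8885] [365.9271 176.6783]
90 [204.081  514.3371] [368.1632 190.1825]
120 [190.6612 517.7228] [364.5665 197.8937]
150 [162.549  518.2452] [356.3283 197.9369]
180 [127.1749 515.8459] [345.7776 190.6051]
210 [ 93.391  511.1477] [335.6452 177.9799]
240 [ 69.6957 505.3086] [328.4332 163.271 ]
270 [ 62.4883 499.8061] [325.9478 150.126 ]
300 [ 74.3332 496.1285] [328.9371 141.9329]
330 [102.664  495.3674] [336.8168 141.0487]
blank [0.442  0.2367 0.1   ]
blank sc [0.445  0.2329 0.1   ]
wrist cam in tool [ 0.0827 -0.0008 -0.1833] [[ 0.0003 -0.9546 -0.2978]
 [ 1.      0.0004 -0.0004]
 [ 0.0005 -0.2978  0.9546]] 375.4853590459459
[0.53985564 0.21925915 0.1       ]
[0.33858289 0.21245108 0.1       ]
[0.42790525 0.14574706 0.1       ]
[-33.2, -27.5, 0.2, 0.0, 0.0, 0.034]
[-34.2, -26.4, 0.2, 0.0, 0.0, 0.034]
[-35.1, -25.2, 0.2, 0.0, 0.0, 0.034]
[-35.9, -24.0, 0.2, 0.0, 0.0, 0.034]
[-36.7, -22.7, 0.2, 0.0, 0.0, 0.034]
[-37.5, -21.4, 0.2, 0.0, 0.0, 0.034]
[-38.2, -20.1, 0.2, 0.0, 0.0, 0.034]
[-38.8, -18.8, 0.2, 0.0, 0.0, 0.034]
[-39.5, -17.5, 0.2, 0.0, 0.0, 0.034]
[-40.0, -16.1, 0.2, 0.0, 0.0, 0.034]
```

{"method": "send_rows", "body": {
  "plan": [
    [87,-33,-27.5,0,0,0,0.034],
    [87,-34,-26.5,0,0,0,0.034],
    [87,-35,-25,0,0,0,0.034],
    [87,-36,-24,0,0,0,0.034],
    [87,-36.5,-22.5,0,0,0,0.034],
    [87,-37.5,-21.5,0,0,0,0.034],
    [87,-38,-20,0,0,0,0.034],
    [87,-39,-19,0,0,0,0.034],
    [87,-39.5,-17.5,0,0,0,0.034],
    [87,-40,-16,0,0,0,0.034],
    [87,0,0,0,0,0,0],
    [87,0,0,0,0,0,0]
  ]
}}

```text
time_s: 2.2
tool_pos: [0.4426, 0.2359, 0.2018]
tool_rot: [180.0, -0.0, 140.0]
force: [-0.8, 1.0, -0.7]
grip_width: 0.0871
```

```bash
python3 - <<'E'
from h import *
o=env.get_obs();print(o['time_s'],o['tool_pos'],o['tool_rot'])
c=env.get_calibration('wrist');im=save('wrist','w1.png')
hsv=cv2.cvtColor(im,cv2.COLOR_RGB2HSV)
for r in env.regions_of('wrist','blank_mid'):
  m=r['region'];l,t,rr,b=r['rect'];h=np.median(hsv[m],axis=0)
  print(round(r['confidence'],2),r['rect'],h)
print('pred top/mid',proj('wrist',(.4435,.235,.1),c))
E
```

```text
2.2 [0.4426283  0.23587745 0.20175853] [ 1.79951372e+02 -2.15096362e-02  1.40039491e+02]
0.98 [351.0, 274.1, 409.0, 340.6] [ 26. 255. 228.]
0.76 [173.9, 112.5, 258.9, 182.9] [ 27. 255. 240.]
0.7 [200.7, 236.6, 271.3, 314.5] [ 25. 255. 165.]
0.63 [296.4, 188.1, 358.0, 265.2] [ 15. 143. 109.]
pred top/mid [321.51768252 237.95628716]
```

View pics/w1.png

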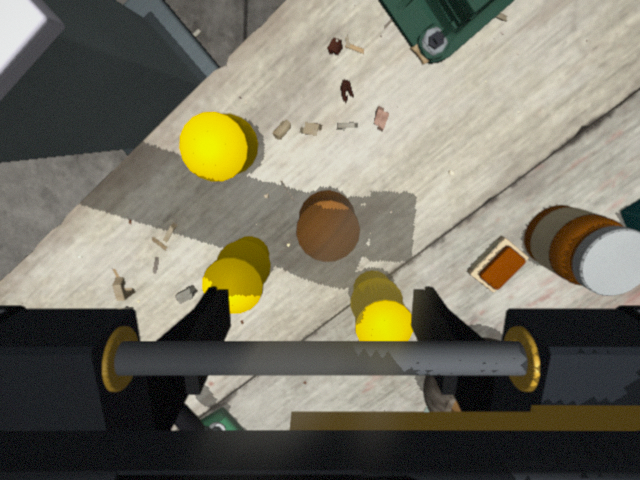

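```bash
python3 - <<'E'
from h import *
im=cv2.imread('pics/w1.png');hsv=cv2.cvtColor(im,cv2.COLOR_BGR2HSV)
m=((hsv[...,0]<20)&(hsv[...,1]>100)&(hsv[...,2]>40)).astype(np.uint8);m[:180]=0;m[280:]=0;m[:,:280]=0;m[:,380:]=0
n,l,st,ce=cv2.connectedComponentsWithStats(m);i=1+st[1:,4].argmax();print(st[i],ce[i])
x,y,w,h,a=st[i]
print(atz('wrist',(x+w/2,y+h-w/2),.1),[atz('wrist',(u,230),.1) for u in(x,x+w)])
print(atz('wrist',(x+w/2,y+h),.1), atz('wrist',(x+w/2,y+h-w/2),.07))
E
```

```text
[ 297  190   62   71 3380] [326.77514793 226.43964497]
[0.44053788 0.24508438 0.1       ] [array([0.42499006, 0.22635035, 0.1       ]), array([0.45608569, 0.26381681, 0.1       ])]
[0.46053327 0.22868967 0.1       ] [0.44717053 0.24038907 0.07      ]
```

```bash
python3 - <<'E'
from h import *
def blob(fn,box):
    hsv=cv2.cvtColor(cv2.imread(fn),cv2.COLOR_BGR2HSV);x0,y0,x1,y1=box
    m=((hsv[...,0]<19)&(hsv[...,1]>90)&(hsv[...,2]>30)).astype(np.uint8);k=np.zeros_like(m);k[y0:y1,x0:x1]=m[y0:y1,x0:x1]
    n,l,st,ce=cv2.connectedComponentsWithStats(k);i=1+st[1:,4].argmax();return st[i],(l==i)
B={'top':blob('pics/t0.png',(225,260,275,310)),'scene':blob('pics/s0.png',(225,195,262,252)),'wrist':blob('pics/w1.png',(280,180,380,280))}
C={c:env.get_calibration(c) for c in B};a=np.linspace(0,2*np.pi,40)
for c in B: print(c,B[c][0])
def iou(c,p,rt,z2):
    m=np.zeros((480,640),np.uint8)
    for z0,z1,r0,r1 in((0,.03,.021,.021),(.03,.046,.021,.0245),(.046,.078,.0245,.0245),(.078,z2,.0245,.027),(z2,.1,.027,rt)):
        pts=[proj(c,(p[0]+r*np.cos(t),p[1]+r*np.sin(t),z),C[c]) for z,r in((z0,r0),(z1,r1)) for t in a]
        cv2.fillConvexPoly(m,cv2.convexHull(np.array(pts).round().astype(np.int32)),1)
    q=B[c][1];return (m&q).sum()/(m|q).sum()
for cs in(['top'],['scene'],['wrist'],['top','scene','wrist']):
    best=max((sum(iou(c,(x,y),.0245,.09) for c in cs)/len(cs),x,y) for x in np.arange(.430,.456,.002) for y in np.arange(.226,.254,.002))
    print(cs,best)
E
```

```text
top [235 271  28  27 590]
scene [232 207  24  39 647]
wrist [ 296  190   64   71 3447]
['top'] (np.float64(0.8905775075987842), np.float64(0.444), np.float64(0.24000000000000002))
['scene'] (np.float64(0.7002164502164502), np.float64(0.446), np.float64(0.24000000000000002))
['wrist'] (np.float64(0.8970818134445023), np.float64(0.442), np.float64(0.24400000000000002))
['top', 'scene', 'wrist'] (np.float64(0.8139350403234579), np.float64(0.444), np.float64(0.24200000000000002))
```

{"method": "send_rows", "body": {
  "plan": [
    [87,3.5,5,0,0,0,0],
    [87,0,0,40,0,0,0],
    [87,0,0,45,0,0,0],
    [87,0,0,44,0,0,0],
    [87,0,0,30,0,0,0],
    [87,0,0,0,0,0,0],
    [40,0,0,0,0,0,0],
    [40,0,0,0,0,0,0],
    [40,0,0,0,0,0,0],
    [40,0,0,0,0,0,0],
    [40,0,0,0,0,0,0],
    [40,0,0,0,0,0,0]
  ],
  "grip_force": 15
}}

```text
time_s: 3.5
tool_pos: [0.4432, 0.2431, 0.0432]
tool_rot: [179.9, 0.0, 140.2]
force: [-0.1, 0.3, 2.2]
grip_width: 0.0516
```

{"method": "send_rows", "body": {
  "plan": [
    [40,0,0,0,0,0,0],
    [40,0,0,0,0,0,0],
    [40,0,0,-15,0,0,0],
    [40,0,0,-35,0,0,0],
    [40,0,0,-47,0,0,0],
    [40,0,0,-47,0,0,0],
    [40,0,0,-40,0,0,0],
    [40,0,0,-10,0,0,0],
    [40,0,0,0,0,0,0]
  ]
}}

```text
time_s: 4.4
tool_pos: [0.4432, 0.243, 0.2375]
tool_rot: [179.9, 0.0, 140.2]
force: [-0.4, 0.1, -1.9]
grip_width: 0.0517
```

```bash
python3 - <<'E'
from h import *
o=env.get_obs();print(o['qpos'],o['grip_width'],o['force'])
rows((.6423,-.1085,.237),(180,0,120),11)
E
```

```text
[-45.8126794   -0.64392197  14.01235552 100.72446552   0.14202561
  79.76369185  18.36010356] 0.05173707143292343 [-0.3558208   0.13064459 -1.91910927]
[-34.4, -13.0, 0.0, 0.0, 0.0, 0.032]
[-34.8, -11.9, 0.0, 0.0, 0.0, 0.032]
[-35.1, -10.7, 0.0, 0.0, 0.0, 0.032]
[-35.4, -9.6, 0.0, 0.0, 0.0, 0.032]
[-35.7, -8.5, 0.0, 0.0, 0.0, 0.032]
[-36.0, -7.3, 0.0, 0.0, 0.0, 0.032]
[-36.2, -6.2, 0.0, 0.0, 0.0, 0.032]
[-36.4, -5.0, 0.0, 0.0, 0.0, 0.032]
[-36.5, -3.8, 0.0, 0.0, 0.0, 0.032]
[-36.6, -2.7, 0.0, 0.0, 0.0, 0.032]
[-36.7, -1.5, 0.0, 0.0, 0.0, 0.032]
```

{"method": "send_rows", "body": {
  "plan": [
    [40,-20,-8,0,0,0,0.03],
    [40,-35,-12,0,0,0,0.032],
    [40,-35,-11,0,0,0,0.032],
    [40,-35.5,-10,0,0,0,0.032],
    [40,-36,-8.5,0,0,0,0.032],
    [40,-36,-7.5,0,0,0,0.032],
    [40,-36,-6,0,0,0,0.032],
    [40,-36.5,-5,0,0,0,0.032],
    [40,-36.5,-4,0,0,0,0.032],
    [40,-36.5,-3,0,0,0,0.032],
    [40,-30,-2,0,0,0,0.032],
    [40,-20,-1,0,0,0,0]
  ]
}}

```text
time_s: 5.6
tool_pos: [0.6375, -0.1133, 0.233]
tool_rot: [-179.7, -0.0, 119.8]
force: [-0.3, 0.0, -2.0]
grip_width: 0.0516
```

```bash
python3 - <<'E'
from h import *
o=env.get_obs();print(o['time_s'],o['qpos'],o['tool_pos'],o['tool_rot'],o['grip_width'],o['force'])
c=env.get_calibration('wrist');im=save('wrist','w2.png');t=save('top','t2.png')
from fit import W,p
a=np.linspace(0,2*np.pi,60)
for cam,I,cc in(('wrist',im,c),('top',t,env.get_calibration('top'))):
  for r,z in((.08,.1),(.047,.1335)):
    pts=np.array([proj(cam,W(p,(r*np.cos(u),r*np.sin(u),z)),cc) for u in a]).round().astype(np.int32)
    cv2.polylines(I,[pts],True,(255,0,255),1)
cv2.imwrite('pics/v3.png',np.hstack([cv2.resize(im,(400,300)),cv2.resize(t[130:280,350:500],(300,300))])[:,:,::-1]); cv2.imwrite('pics/v3w.png',im[:,:,::-1])
E
```

```text
5.6 [-18.58857196  19.46415071  34.25462462  81.67659665 -10.69708868
  82.44052415  45.40330084] [ 0.63754873 -0.11331116  0.2329765 ] [-1.79666000e+02 -3.40816776e-02  1.19814777e+02] 0.05162714995232884 [-0.29873639  0.04513778 -2.02366736]
```

View pics/v3w.png

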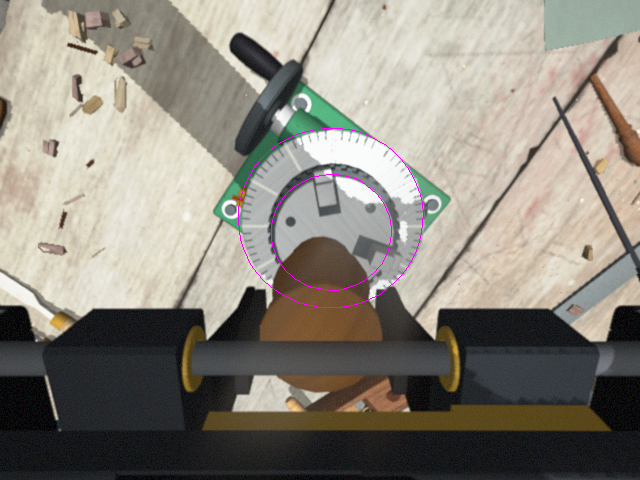

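{"method": "send_rows", "body": {
  "plan": [
    [40,2,6.5,0,0,0,0],
    [40,0,0,0,0,0,0],
    [40,0,0,20,0,0,0],
    [40,0,0,20,0,0,0],
    [40,0,0,10,0,0,0],
    [40,0,0,3,0,0,0],
    [40,0,0,0,0,0,0]
  ]
}}

```text
time_s: 6.4
tool_pos: [0.6434, -0.1031, 0.1834]
tool_rot: [-180.0, -0.0, 120.2]
force: [0.3, -0.0, -0.8]
grip_width: 0.0516
```

```bash
python3 - <<'E'
from h import *
o=env.get_obs();print(o['tool_pos'],o['force'],o['grip_width'])
E
```

```text
[ 0.64344409 -0.10309905  0.18343683] [ 0.28323823 -0.02710951 -0.84601678] 0.05159321190018437
```

{"method": "send_rows", "body": {
  "plan": [
    [40,-4,-3.5,0,0,0,0],
    [40,0,0,3,0,0,0],
    [40,0,0,1,0,0,0],
    [40,0,0,0,0,0,0],
    [40,0,0,0,0,0,0]
  ]
}}

```text
time_s: 6.9
tool_pos: [0.6426, -0.1089, 0.1796]
tool_rot: [180.0, -0.0, 120.1]
force: [0.6, 0.5, -0.3]
grip_width: 0.0516
```

{"method": "send_rows", "body": {
  "plan": [
    [40,0,0,1,0,0,0],
    [40,0,0,0,0,0,0],
    [40,0,0,1,0,0,0],
    [40,0,0,0,0,0,0]
  ]
}}

```text
time_s: 7.3
tool_pos: [0.6424, -0.1089, 0.1773]
tool_rot: [-180.0, -0.0, 120.1]
force: [-1.4, 0.1, -2.0]
grip_width: 0.0514
```

{"method": "send_rows", "body": {
  "plan": [
    [40,0,0,0.7,0,0,0],
    [40,0,0,0,0,0,0],
    [40,0,0,0.5,0,0,0],
    [40,0,0,0,0,0,0]
  ]
}}

```text
time_s: 7.7
tool_pos: [0.6427, -0.1091, 0.1768]
tool_rot: [180.0, 0.0, 120.1]
force: [0.1, -0.1, 2.4]
grip_width: 0.0515
```

{"method": "send_rows", "body": {
  "plan": [
    [56,0,0,0,0,0,0],
    [62,0,0,0,0,0,0],
    [72,0,0,0,0,0,0],
    [85,0,0,0,0,0,0],
    [85,0,0,0,0,0,0],
    [85,0,0,-15,0,0,0],
    [85,0,0,-35,0,0,0],
    [85,0,0,-45,0,0,0],
    [85,0,0,0,0,0,0],
    [85,0,0,0,0,0,0]
  ]
}}

```text
time_s: 8.7
tool_pos: [0.6434, -0.1095, 0.2738]
tool_rot: [179.8, 0.1, 120.1]
force: [0.0, 0.8, -1.5]
grip_width: 0.0848
```

```bash
python3 - <<'E'
from h import *
o=env.get_obs();print(o['qpos'],o['tool_pos'],o['tool_rot'],o['force'])
im=save('wrist','w3.png');t=save('top','t3.png');s=save('scene','s3.png')
v=np.hstack([cv2.resize(t[140:270,360:490],(400,400)),cv2.resize(s[200:330,340:490],(400,347))[:347].copy() if 0 else cv2.resize(s[195:335,340:480],(400,400))])
cv2.imwrite('pics/v4.png',v[:,:,::-1])
E
```

```text
[-18.49283394  19.04790675  34.35159904  77.50152443 -10.67822496
  86.41442362  45.13244077] [ 0.64342218 -0.10947652  0.27384221] [1.79802044e+02 1.30971088e-01 1.20128649e+02] [ 0.01929575  0.76561183 -1.50800868]
```

View pics/v4.png

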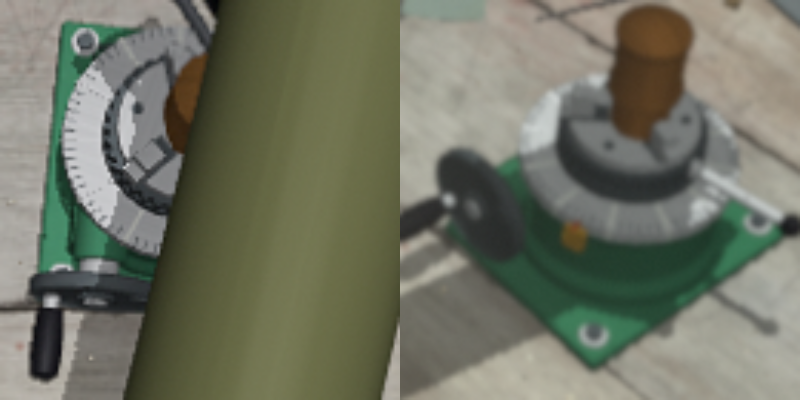

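```bash
python3 - <<'E'
from h import *
o=env.get_obs()
p0=o['tool_pos'];Rk=R.from_euler('xyz',o['tool_rot'],degrees=True)
d=(np.array([.6516,-.2131,.272])-p0)*1000/18
for k in range(18):
    print(Rk.inv().apply(d).round(1),end=' ');Rk=Rk*R.from_rotvec([0,0,-.15])
print(Rk.as_euler('xyz',degrees=True))
E
```

```text
[-5.3 -2.4 -0.1] [-4.9 -3.2 -0.1] [-4.3 -3.9 -0.1] [-3.7 -4.5 -0.1] [-3.  -5.  -0.1] [-2.2 -5.4 -0.1] [-1.4 -5.7 -0.1] [-0.5 -5.8 -0.1] [ 0.4 -5.8 -0.1] [ 1.2 -5.7 -0.1] [ 2.1 -5.4 -0.1] [ 2.9 -5.1 -0.1] [ 3.6 -4.6 -0.1] [ 4.2 -4.  -0.1] [ 4.8 -3.3 -0.1] [ 5.2 -2.6 -0.1] [ 5.6 -1.8 -0.1] [ 5.8 -0.9 -0.1] [ 1.79896194e+02  3.20966006e-02 -8.51532549e+01]
```

{"method": "send_rows", "body": {
  "plan": [
    [60,-5.5,-2.5,0,0,0,-0.15],
    [60,-5,-3,0,0,0,-0.15],
    [60,-4.5,-4,0,0,0,-0.15],
    [60,-3.5,-4.5,0,0,0,-0.15],
    [60,-3,-5,0,0,0,-0.15],
    [60,-2,-5.5,0,0,0,-0.15],
    [60,-1.5,-5.5,0,0,0,-0.15],
    [60,-0.5,-6,0,0,0,-0.15],
    [60,0.5,-6,0,0,0,-0.15],
    [60,1,-5.5,0,0,0,-0.15],
    [60,2,-5.5,0,0,0,-0.15],
    [60,3,-5,0,0,0,-0.15]
  ]
}}

```text
time_s: 10.05
tool_pos: [0.6485, -0.1789, 0.2696]
tool_rot: [179.9, -0.1, -136.4]
force: [0.8, -0.1, 0.6]
grip_width: 0.0599
```

{"method": "send_rows", "body": {
  "plan": [
    [60,3.5,-4.5,0,0,0,-0.15],
    [60,4,-4,0,0,0,-0.15],
    [60,5,-3.5,0,0,0,-0.15],
    [60,5,-2.5,0,0,0,-0.15],
    [60,5.5,-2,0,0,0,-0.15],
    [60,6,-1,0,0,0,-0.15],
    [60,0,0,0,0,0,0],
    [60,0,0,0,0,0,0]
  ]
}}

```text
time_s: 10.85
tool_pos: [0.6396, -0.1834, 0.2264]
tool_rot: [175.0, -2.4, -112.8]
force: [-0.4, -0.8, 0.3]
grip_width: 0.0601
```

```bash
python3 - <<'E'
from h import *
from fit import W,p
o=env.get_obs();print(o['time_s'],o['qpos'],o['tool_pos'],o['tool_rot'],o['force'])
c=env.get_calibration('wrist');im=save('wrist','w4.png')
for r in(.06,.105,.131):
  q=(.6423+r*np.cos(np.radians(-84.9)),-.1085+r*np.sin(np.radians(-84.9)),.1175);u=proj('wrist',q,c);print(r,u);cv2.circle(im,tuple(u.round().astype(int).tolist()),3,(255,0,255),1)
cv2.imwrite('pics/v5.png',im[:,:,::-1])
E
```

```text
10.85 [ 47.2984  33.7763 -54.679   71.2559  26.9471  93.4021 153.7441] [ 0.6396 -0.1834  0.2264] [ 175.0084   -2.403  -112.8078] [-0.3659 -0.7628  0.2931]
0.06 [306.5977 260.6978]
0.105 [279.315  213.4151]
0.131 [262.5157 184.3062]
```

View pics/v5.png

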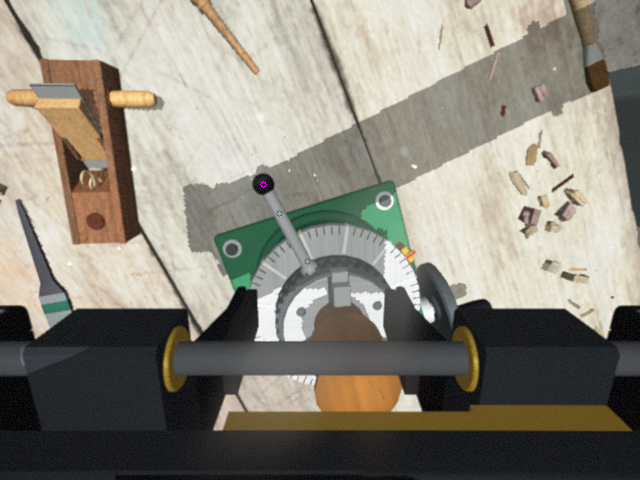

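```bash
python3 - <<'E'
from h import *
o=env.get_obs();Rt=R.from_euler('xyz',o['tool_rot'],degrees=True)
print(Rt.inv().apply([0,0,.055])*1000)
p0=o['tool_pos']+[0,0,.055]
R1=R.from_euler('xyz',[180,0,-113],degrees=True); print((Rt.inv()*R1).as_rotvec())
d=(np.array([.652,-.215,.28])-p0)*1000/18
Rk=R1
for k in range(18):
    print(Rk.inv().apply(d).round(1),end=' ');Rk=Rk*R.from_rotvec([0,0,.147])
print(Rk.as_euler('xyz',degrees=True))
E
```

```text
[  2.44315993   4.69769528 -54.74452145]
[ 0.08553884 -0.04450211  0.00028295]
[ 1.3 -1.3  0.1] [ 1.1 -1.5  0.1] [ 0.9 -1.6  0.1] [ 0.6 -1.7  0.1] [ 0.4 -1.8  0.1] [ 0.1 -1.8  0.1] [-0.2 -1.8  0.1] [-0.4 -1.8  0.1] [-0.7 -1.7  0.1] [-0.9 -1.6  0.1] [-1.2 -1.4  0.1] [-1.4 -1.2  0.1] [-1.5 -1.   0.1] [-1.7 -0.8  0.1] [-1.8 -0.5  0.1] [-1.8 -0.3  0.1] [-1.8 -0.   0.1] [-1.8  0.3  0.1] [-180.            0.           95.39536741]
```

{"method": "send_rows", "body": {
  "plan": [
    [60,1,2.5,-27,0,0,0],
    [60,1,2.5,-27,0,0,0],
    [60,0,0,0,0.085,-0.045,0],
    [60,0,0,0,0,0,0.15],
    [60,0,0,0,0,0,0.15],
    [60,0,0,0,0,0,0.15],
    [60,0,0,0,0,0,0.15],
    [60,0,0,0,0,0,0.15],
    [60,0,0,0,0,0,0.15],
    [60,0,0,0,0,0,0.15],
    [60,0,0,0,0,0,0.15],
    [60,0,0,0,0,0,0.15]
  ]
}}

```text
time_s: 12.1
tool_pos: [0.6397, -0.1836, 0.2837]
tool_rot: [-179.9, 0.2, 169.3]
force: [1.0, 0.2, -0.2]
grip_width: 0.0599
```

{"method": "send_rows", "body": {
  "plan": [
    [60,0,0,0,0,0,0.15],
    [60,0,0,0,0,0,0.15],
    [60,0,0,0,0,0,0.15],
    [60,0,0,0,0,0,0.15],
    [60,0,0,0,0,0,0.15],
    [60,0,0,0,0,0,0.15],
    [60,0,0,0,0,0,0.15],
    [60,0,0,0,0,0,0.15],
    [60,0,0,0,0,0,0.15],
    [60,0,0,0,0,0,0],
    [60,0,0,0,0,0,0]
  ]
}}

```text
time_s: 13.2
tool_pos: [0.6398, -0.183, 0.2838]
tool_rot: [179.8, 0.1, 92.6]
force: [-0.4, 0.0, 0.2]
grip_width: 0.06
```

```bash
cat > bar.py <<'E'
from h import *
C=np.array([.6423,-.1085])
def barpose(phi,r=.105,tilt=20,up=0):
    ph=np.radians(phi);a=phi+180
    Rt=R.from_euler('xyz',[180,0,a],degrees=True)*R.from_rotvec([0,np.radians(tilt),0])
    g=np.array([C[0]+r*np.cos(ph),C[1]+r*np.sin(ph),.1175+up])
    return g+Rt.apply([0,0,env.grip_point_offset]),Rt.as_euler('xyz',degrees=True)
E
python3 - <<'E'
from bar import *
o=env.get_obs();print(o['time_s'],o['qpos'],o['tool_pos'],o['tool_rot'],o['force'])
a=barpose(-84.9,.107,20,.16);b=barpose(-84.9,.107,20,0);print(a,b)
rows(a[0],a[1],5);print();rows(b[0],b[1],6,a)
E
```

```text
13.2 [ 38.78667967  22.35360401 -35.32112503  72.16523669  12.76476418
  89.12475179   8.01754877] [ 0.63983093 -0.18297674  0.2838003 ] [1.79830858e+02 8.58916654e-02 9.26270696e+01] [-0.39433565  0.02394062  0.24690707]
(array([ 0.65124314, -0.20870594,  0.25992775]), array([180. , -20. ,  95.1])) (array([ 0.65124314, -0.20870594,  0.09992775]), array([180. , -20. ,  95.1]))
[-5.2, 2.0, 4.8, 0.002, 0.07, -0.008]
[-5.6, 2.0, 4.4, 0.002, 0.07, -0.008]
[-5.9, 2.0, 4.0, 0.002, 0.07, -0.008]
[-6.2, 1.9, 3.6, 0.002, 0.07, -0.008]
[-6.4, 1.9, 3.1, 0.002, 0.07, -0.008]

[-9.1, -0.0, 25.1, 0.0, 0.0, 0.0]
[-9.1, -0.0, 25.1, 0.0, 0.0, 0.0]
[-9.1, -0.0, 25.1, 0.0, 0.0, 0.0]
[-9.1, -0.0, 25.1, 0.0, 0.0, 0.0]
[-9.1, -0.0, 25.1, 0.0, 0.0, 0.0]
[-9.1, -0.0, 25.1, 0.0, 0.0, 0.0]
```

{"method": "send_rows", "body": {
  "plan": [
    [60,-5,2,5,0,0.07,-0.008],
    [60,-5.5,2,4.5,0,0.07,-0.008],
    [60,-6,2,4,0,0.07,-0.008],
    [60,-6,2,3.5,0,0.07,-0.008],
    [60,-6.5,2,3,0,0.07,-0.008],
    [60,0,0,0,0,0,0],
    [60,0,0,0,0,0,0]
  ]
}}

```text
time_s: 13.9
tool_pos: [0.6514, -0.2082, 0.2581]
tool_rot: [179.5, -20.1, 94.9]
force: [0.5, 0.4, 0.9]
grip_width: 0.0602
```

```bash
python3 - <<'E'
from bar import *
o=env.get_obs();print(o['tool_pos'],o['tool_rot'],o['qpos'])
b=barpose(-84.9,.107,20,0);rows(b[0],b[1],5)
E
```

```text
[ 0.65142984 -0.20822606  0.25813661] [179.48781662 -20.07446286  94.94028267] [ 47.03687718  33.83476805 -36.82831401  62.99226463   0.38652345
  95.07988245  18.93545434]
[-10.9, -0.3, 29.7, 0.002, -0.0, -0.001]
[-10.9, -0.3, 29.7, 0.002, -0.0, -0.001]
[-10.9, -0.2, 29.7, 0.002, -0.0, -0.001]
[-10.9, -0.2, 29.7, 0.002, -0.0, -0.001]
[-10.9, -0.1, 29.7, 0.002, -0.0, -0.001]
```

{"method": "send_rows", "body": {
  "plan": [
    [40,-11,0,29.5,0,0,0],
    [40,-11,0,29.5,0,0,0],
    [40,-11,0,29.5,0,0,0],
    [40,-11,0,29.5,0,0,0],
    [40,-11,0,29.5,0,0,0],
    [40,0,0,0,0,0,0],
    [6,0,0,0,0,0,0],
    [6,0,0,0,0,0,0],
    [6,0,0,0,0,0,0],
    [6,0,0,0,0,0,0]
  ],
  "grip_force": 30
}}

```text
time_s: 14.9
tool_pos: [0.6539, -0.2089, 0.1028]
tool_rot: [179.3, -20.0, 95.0]
force: [0.0, 0.5, -0.4]
grip_width: 0.0156
```

```bash
python3 - <<'E'
from bar import *
o=env.get_obs();print(o['tool_pos'],o['tool_rot'],o['qpos'],o['force'],o['grip_width'])
Rt=R.from_euler('xyz',o['tool_rot'],degrees=True);g=o['tool_pos']-Rt.apply([0,0,.0187]);print(g,np.hypot(*(g[:2]-C)),np.degrees(np.arctan2(*(g[:2]-C)[::-1])))
d=.1;print('row',.107*1000*d, Rt.inv().apply([0,0,-d]))
E
```

```text
[ 0.65388258 -0.20885481  0.10280972] [179.3344605  -20.02891581  94.99860143] [ 48.09492819  38.49358319 -35.61393673  74.47725676   2.56866032
  79.99179257  21.71780705] [ 0.0261362   0.45589823 -0.3653413 ] 0.015585956198707167
[ 0.6542242  -0.21525359  0.12037756] 0.1074174830995397 -83.62657279844913
row 10.700000000000001 [-0.03424943 -0.00109131  0.09394565]
```

{"method": "send_rows", "body": {
  "plan": [
    [6,0,0,0,0,0,0],
    [6,0,0,0,0,0,0],
    [6,0.2,-5,0,-0.017,0,0.047],
    [6,0.5,-10,0.2,-0.034,0,0.094],
    [6,0.5,-10,0.2,-0.034,0,0.094]
  ]
}}

```text
time_s: 15.4
tool_pos: [0.6327, -0.2082, 0.1022]
tool_rot: [178.9, -20.2, 80.4]
force: [9.8, -0.9, -0.5]
grip_width: 0.0064
```

```bash
cat > st.py <<'E'
from bar import *
np.set_printoptions(precision=4,suppress=True)
o=env.get_obs();Rt=R.from_euler('xyz',o['tool_rot'],degrees=True);g=o['tool_pos']-Rt.apply([0,0,.0187])
ph=np.arctan2(*(g[:2]-C)[::-1]);f=o['force']
print(o['time_s'],o['tool_rot'],o['qpos'],'F',f,'w',o['grip_width']);print(g,'r',np.hypot(*(g[:2]-C)),'phi',np.degrees(ph),'Ft(ccw+)',-f[0]*np.sin(ph)+f[1]*np.cos(ph),'Fr',f[0]*np.cos(ph)+f[1]*np.sin(ph))
E
python3 st.py
```

```text
15.4 [178.9347 -20.2473  80.4328] [ 51.993   32.1206 -34.728   83.6163  -2.5338  72.1955  12.1801] F [ 9.8136 -0.9222 -0.4861] w 0.006425460649960328
[ 0.6313 -0.2145  0.1198] r 0.10658094679466348 phi -95.93914122077749 Ft(ccw+) 9.85638100657252 Fr -0.09815778847067813
```

```bash
python3 - <<'E'
from h import *
im=save('wrist','w5.png');s=save('scene','s5.png')
v=np.hstack([cv2.resize(im[180:480,160:480],(427,400)),cv2.resize(s[200:320,360:472],(373,400))])
cv2.imwrite('pics/v6.png',v[:,:,::-1])
E
```

```text
(no output)
```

View pics/v6.png

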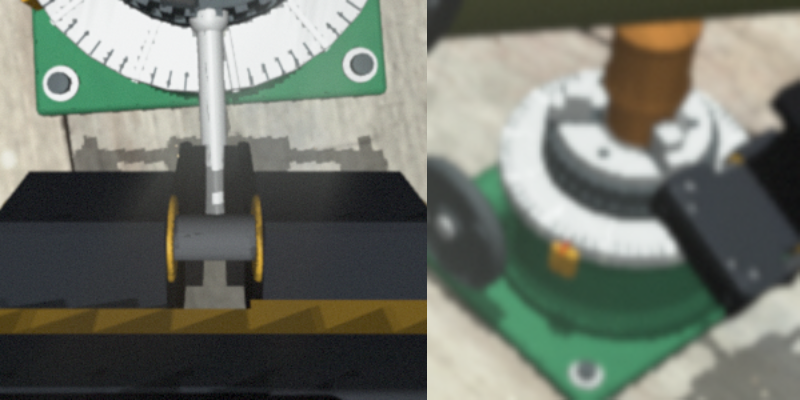

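{"method": "send_rows", "body": {
  "plan": [
    [6,0.5,-10,0.2,-0.034,0,0.094],
    [6,0.5,-10,0.2,-0.034,0,0.094],
    [6,0.5,-10,0.2,-0.034,0,0.094],
    [6,0.5,-10,0.2,-0.034,0,0.094],
    [6,0.5,-10,0.2,-0.034,0,0.094]
  ]
}}

```text
time_s: 16.0
tool_pos: [0.5868, -0.1904, 0.1028]
tool_rot: [179.1, -20.5, 51.7]
force: [7.6, -5.3, -0.1]
grip_width: 0.0062
```

```bash
python3 st.py
```

```text
16.0 [179.15   -20.4847  51.7417] [ 55.995   18.0086 -32.8402 101.0791 -11.8093  58.4864  -7.7428] F [ 7.6407 -5.2716 -0.0929] w 0.006212324202032008
[ 0.5825 -0.1954  0.1203] r 0.10548952888161049 phi -124.52813602226793 Ft(ccw+) 9.282777501962428 Fr 0.012185592105459442
```

{"method": "send_rows", "body": {
  "plan": [
    [6,0.5,-10,0.2,-0.034,0,0.094],
    [6,0.2,-5,0.1,-0.017,0,0.047],
    [6,0,0,0,0,0,0]
  ]
}}

```text
time_s: 16.3
tool_pos: [0.5738, -0.1793, 0.1026]
tool_rot: [179.4, -20.4, 43.4]
force: [2.6, -3.2, 2.9]
grip_width: 0.0062
```

```bash
python3 st.py
```

```text
16.3 [179.3833 -20.4243  43.3591] [ 55.893   13.6691 -32.4051 105.8552 -13.94    54.9634 -14.7184] F [ 2.5588 -3.1533  2.8682] w 0.006229376016752969
[ 0.5689 -0.1837  0.1202] r 0.10502648291988757 phi -134.29875767038263 Ft(ccw+) 4.033654905697303 Fr 0.4697605118841084
```

{"method": "send_rows", "body": {
  "plan": [
    [6,0,-2,0,-0.007,0,0.019],
    [6,0,-2,0,-0.007,0,0.019],
    [6,0,0,0,0,0,0]
  ]
}}

```text
time_s: 16.6
tool_pos: [0.5723, -0.1778, 0.1027]
tool_rot: [179.3, -20.5, 41.0]
force: [5.6, -5.3, 1.6]
grip_width: 0.006
```

```bash
python3 st.py
```

```text
16.6 [179.2978 -20.5041  41.0202] [ 55.7891  12.6485 -32.2744 106.9437 -14.4102  53.8938 -16.7521] F [ 5.6332 -5.3121  1.5936] w 0.005970274118993861
[ 0.5672 -0.1819  0.1203] r 0.10499954468516814 phi -135.63221161728637 Ft(ccw+) 7.736525456753615 Fr -0.3124143485804831
```

{"method": "send_rows", "body": {
  "plan": [
    [6,0,-2,0,-0.005,0,0.015],
    [6,0,-2,0,-0.005,0,0.015],
    [6,0,0,0,0,0,0]
  ]
}}

```text
time_s: 16.9
tool_pos: [0.5704, -0.1757, 0.1031]
tool_rot: [179.3, -20.5, 39.2]
force: [5.5, -7.0, 1.3]
grip_width: 0.0059
```

```bash
python3 st.py
```

```text
16.9 [179.2641 -20.5492  39.1749] [ 55.6866  11.7247 -32.2065 107.8872 -14.7995  53.1006 -18.4146] F [ 5.4585 -7.0459  1.2733] w 0.005913664207010951
[ 0.5652 -0.1796  0.1206] r 0.10492405991771388 phi -137.32584753325563 Ft(ccw+) 8.880218706284367 Fr 0.7627375626791144
```

{"method": "send_rows", "body": {
  "plan": [
    [6,0,-2,0,-0.006,0,0.018],
    [6,0,-2,0,-0.006,0,0.018],
    [6,0,0,0,0,0,0]
  ]
}}

```text
time_s: 17.2
tool_pos: [0.5689, -0.1732, 0.1047]
tool_rot: [179.2, -20.6, 37.0]
force: [3.6, -7.0, 8.6]
grip_width: 0.0064
```

```bash
python3 st.py
```

```text
17.2 [179.2205 -20.6302  36.9879] [ 55.5186  10.6283 -32.1397 108.834  -15.2145  52.3073 -20.4979] F [ 3.5959 -6.9602  8.6316] w 0.006429131761485701
[ 0.5635 -0.177   0.1222] r 0.10441202117464893 phi -139.0250402106893 Ft(ccw+) 7.61280839824877 Fr 1.8491171419156078
```

```bash
python3 - <<'E'
from h import *
im=save('wrist','w6.png');s=save('scene','s6.png')
v=np.hstack([cv2.resize(im[180:480,160:480],(427,400)),cv2.resize(s[200:312,350:455],(373,400))])
cv2.imwrite('pics/v7.png',v[:,:,::-1])
E
```

```text
(no output)
```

View pics/v7.png

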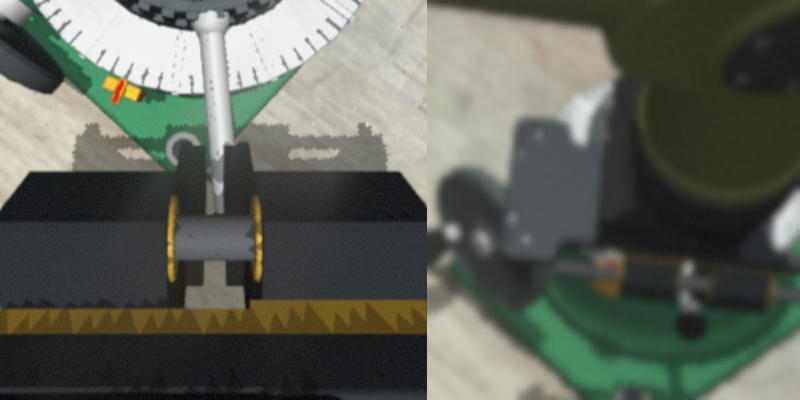

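{"method": "send_rows", "body": {
  "plan": [
    [20,0,0,0,0,0,0],
    [40,0,0,0,0,0,0],
    [40,0,3,0,0,0,0],
    [40,-2.5,0,6.5,0,0,0],
    [40,-2.5,0,6.5,0,0,0],
    [40,0,0,0,0,0,0],
    [20,0,0,0,0,0,0],
    [5,0,0,0,0,0,0],
    [5,0,0,0,0,0,0],
    [5,0,0,0,0,0,0],
    [5,0,0,0,0,0,0]
  ],
  "grip_force": 8
}}

```text
time_s: 18.4
tool_pos: [0.5688, -0.1753, 0.0883]
tool_rot: [179.4, -20.5, 36.9]
force: [7.6, -8.0, 1.3]
grip_width: 0.0098
```

```bash
python3 st.py
```

```text
18.4 [179.4415 -20.5185  36.904 ] [ 55.3183  12.0478 -31.9654 109.3924 -14.66    50.7377 -20.3358] F [ 7.5959 -8.0356  1.2984] w 0.009778426031283597
[ 0.5634 -0.179   0.1059] r 0.10583322820622121 phi -138.19702190511597 Ft(ccw+) 11.053285337869095 Fr -0.30595184609921233
```

{"method": "send_rows", "body": {
  "plan": [
    [5,0,0,0,0,0,0],
    [5,0,-1,0,0,0,0],
    [5,0,-1,0,0,0,0],
    [5,0,0,0,0,0,0]
  ],
  "grip_force": 40
}}

```text
time_s: 18.8
tool_pos: [0.5676, -0.1739, 0.0883]
tool_rot: [179.4, -20.5, 36.9]
force: [8.0, -9.4, 0.9]
grip_width: 0.009
```

```bash
python3 st.py
```

```text
18.8 [179.4035 -20.5075  36.9374] [ 55.3417  11.8241 -32.0265 109.633  -14.7676  50.6705 -20.3015] F [ 7.9806 -9.4278  0.8983] w 0.008979050714892292
[ 0.5622 -0.1777  0.1059] r 0.10581143318532421 phi -139.17891097336306 Ft(ccw+) 12.351486100295016 Fr 0.1235874550529994
```

{"method": "send_rows", "body": {
  "plan": [
    [5,0,-1,0,-0.003,0,0.01],
    [5,0,-1,0,-0.003,0,0.01],
    [5,0,0,0,0,0,0]
  ]
}}

```text
time_s: 19.1
tool_pos: [0.5667, -0.1728, 0.0884]
tool_rot: [179.4, -20.5, 35.7]
force: [9.7, -10.2, -0.8]
grip_width: 0.0085
```

```bash
python3 st.py
```

```text
19.1 [179.4258 -20.5281  35.6988] [ 55.2137  11.3242 -31.9658 110.1566 -14.9326  50.1826 -21.4926] F [  9.6566 -10.2225  -0.8139] w 0.008458425588134841
[ 0.5612 -0.1764  0.1059] r 0.10578238919266796 phi -140.0400062918955 Ft(ccw+) 14.03745054746933 Fr -0.8363346522600477
```

{"method": "send_rows", "body": {
  "plan": [
    [5,0,-1.5,0,-0.003,0,0.01],
    [5,0,-1.5,0,-0.003,0,0.01],
    [5,0,-1,0,-0.003,0,0.01],
    [5,0,0,0,0,0,0]
  ]
}}

```text
time_s: 19.5
tool_pos: [0.5648, -0.1704, 0.0884]
tool_rot: [179.5, -20.6, 33.9]
force: [11.9, -10.5, -3.9]
grip_width: 0.0082
```

```bash
python3 st.py
```

```text
19.5 [179.453  -20.5615  33.8505] [ 55.0159  10.4853 -31.9112 111.0291 -15.2063  49.4371 -23.303 ] F [ 11.8783 -10.4919  -3.9338] w 0.008179811807655316
[ 0.5592 -0.1739  0.1059] r 0.10572915093611232 phi -141.7749077971238 Ft(ccw+) 15.591998889918498 Fr -2.8395498374197006
```

{"method": "send_rows", "body": {
  "plan": [
    [5,0,-1.5,0,0,0,0],
    [5,0,-1.5,0,0,0,0],
    [5,0,-1,0,0,0,0],
    [5,0,0,0,0,0,0]
  ]
}}

```text
time_s: 19.9
tool_pos: [0.5634, -0.1685, 0.0884]
tool_rot: [179.3, -20.6, 33.8]
force: [14.7, -13.5, -7.1]
grip_width: 0.0089
```

```bash
python3 st.py; python3 - <<'E'
from h import *
im=save('wrist','w7.png');t=save('top','t7.png')
v=np.hstack([cv2.resize(im[180:480,160:480],(427,400)),cv2.resize(t[140:252,370:475],(373,400))])
cv2.imwrite('pics/v8.png',v[:,:,::-1])
E
```

```text
19.9 [179.3104 -20.6108  33.7974] [ 55.0437  10.0873 -31.9954 111.4564 -15.432   49.1916 -23.3117] F [ 14.6955 -13.5107  -7.122 ] w 0.008948019173417617
[ 0.5578 -0.172   0.1059] r 0.10569899585996323 phi -143.0781096255691 Ft(ccw+) 19.62920204150022 Fr -3.6321448134627996
```

View pics/v8.png

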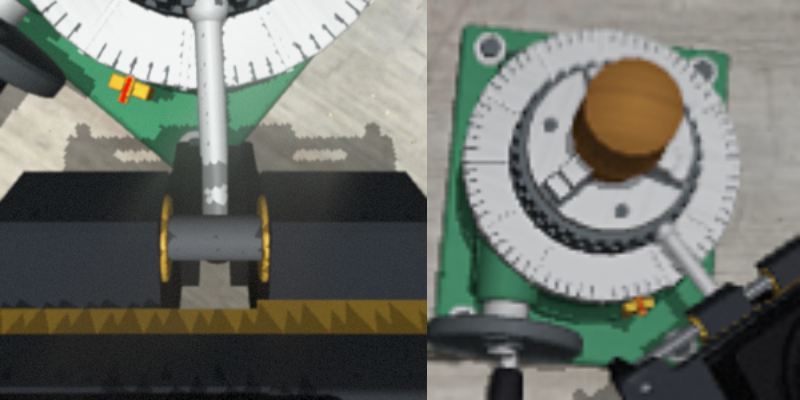

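{"method": "send_rows", "body": {
  "plan": [
    [15,0,0,0,0,0,0],
    [30,0,0,0,0,0,0],
    [40,0,0,0,0,0,0],
    [40,0,0,0,0,0,0],
    [40,0,0,-20,0,0,0],
    [40,0,0,-40,0,0,0],
    [40,0,0,-45,0,0,0],
    [40,0,0,-45,0,0,0],
    [40,0,0,-30,0,0,0],
    [40,0,0,0,0,0,0]
  ]
}}

```text
time_s: 21.0
tool_pos: [0.507, -0.1977, 0.2587]
tool_rot: [180.0, -20.4, 33.9]
force: [0.7, 0.2, 0.5]
grip_width: 0.0397
```

```bash
python3 - <<'E'
from h import *
from fit import W,p
o=env.get_obs();print(o['time_s'],o['qpos'],o['tool_pos'],o['tool_rot'],o['force'])
im=save('wrist','w8.png');t=save('top','t8.png');s=save('scene','s8.png')
v=np.vstack([np.hstack([cv2.resize(im[0:300,:],(640,300),interpolation=cv2.INTER_CUBIC)[:,:400],cv2.resize(s[215:300,340:453],(400,300),interpolation=cv2.INTER_CUBIC)]),cv2.resize(t[195:265,360:547],(800,300),interpolation=cv2.INTER_CUBIC)])
cv2.imwrite('pics/v9.png',v[:,:,::-1])
for th in range(0,360,45):
    q=W(p,(-.138,.045+.034*-np.sin(np.radians(th)),.068+.034*np.cos(np.radians(th))));print(th,proj('wrist',q),(proj('scene',q)-[340,215])*400/113,(proj('top',q)-[360,195])*800/187)
E
```

```text
21.0 [ 61.4134  -2.4807 -28.6849 102.6227 -20.8954  72.246  -18.3   ] [ 0.507  -0.1977  0.2587] [179.9907 -20.4239  33.8812] [0.7055 0.1663 0.5015]
0 [196.5857 188.0585] [ 48.8784 173.4881] [139.5846 240.2485]
45 [218.7486 205.832 ] [ 75.5874 210.403 ] [188.5857 248.2357]
90 [232.4966 215.5569] [ 85.2446 248.1106] [203.7172 256.7358]
135 [230.8898 212.6124] [ 72.3894 263.5472] [177.7149 260.7543]
180 [216.8773 200.2555] [ 45.624  248.8585] [126.9482 258.2419]
225 [197.819  184.8824] [ 20.4254 213.5579] [ 79.67   250.6923]
270 [182.8786 173.9441] [ 10.5271 177.2142] [ 62.377  242.2307]
315 [181.3889 174.4934] [ 21.8728 160.1636] [ 86.656  237.7749]
```

View pics/v9.png

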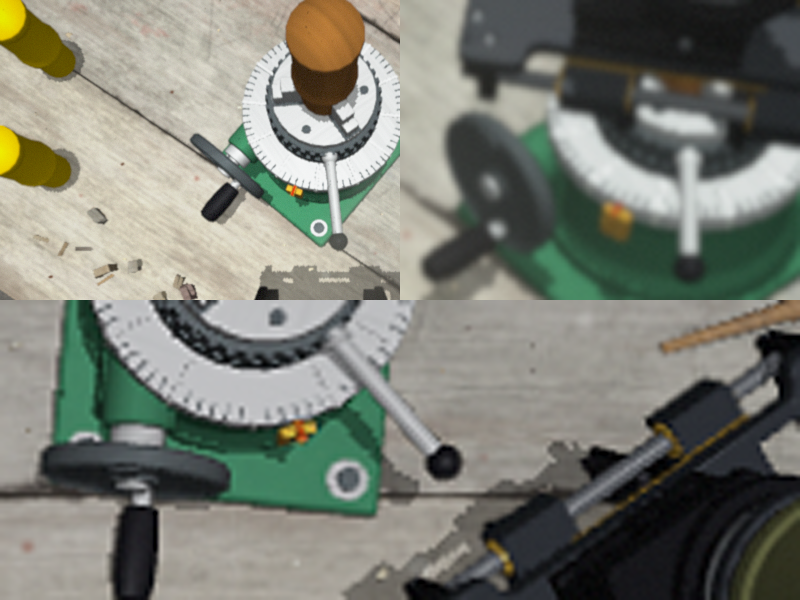

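```bash
cat > unwrap.py <<'E'
from h import *
from fit import W,p
def unwrap(cam,fn,calib,out):
    im=cv2.imread(fn);rs=np.linspace(.056,.090,68);az=np.radians(np.arange(-60,60.01,.15))
    mx=np.zeros((len(rs),len(az)),np.float32);my=mx.copy()
    for i,r in enumerate(rs):
        for j,a in enumerate(az):
            z=.1 if r<=.08 else .097
            u=proj(cam,W(p,(-r*np.cos(a),-r*np.sin(a),z)),calib);mx[i,j],my[i,j]=u
    v=cv2.remap(im,mx,my,cv2.INTER_CUBIC);v=cv2.resize(v,(801,204))
    return v  # az + = toward front right, ccw from above; col = (az+60)/120*800; row0=r .056
E
python3 - <<'E'
from unwrap import *
v=np.vstack([unwrap('wrist','pics/w8.png',env.get_calibration('wrist'),0),unwrap('top','pics/t8.png',env.get_calibration('top'),0)])
cv2.imwrite('pics/v10.png',v)
E
```

```text
(no output)
```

View pics/v10.png

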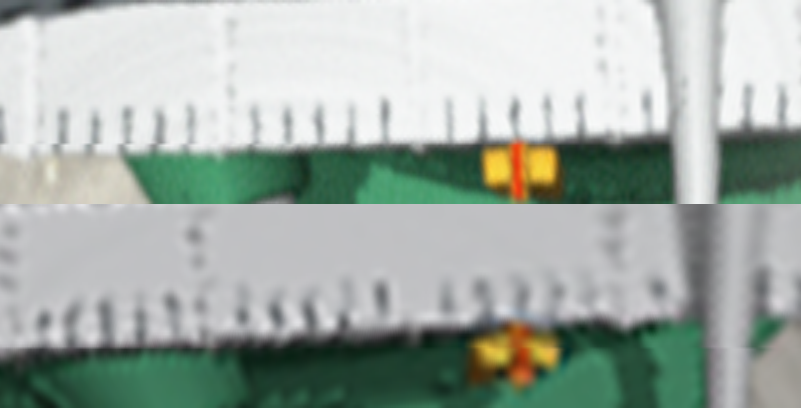

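```bash
cat > wheel.py <<'E'
from h import *
from fit import W,p
np.set_printoptions(precision=4,suppress=True)
def gpose(th,off=.030,back=0,tilt=40):
    t=np.radians(th);g=W(p,(-.138,.045-.034*np.sin(t),.068+.034*np.cos(t)))
    Rt=R.from_euler('xyz',[180,0,np.degrees(p[2])],degrees=True)*R.from_rotvec([0,np.radians(tilt),0])
    return g+Rt.apply([0,0,off-back]),Rt.as_euler('xyz',degrees=True)
E
python3 - <<'E'
from wheel import *
a=gpose(170,back=.13);print(a);rows(*a,8)
E
```

```text
(array([ 0.445 , -0.0491,  0.1111]), array([180.    , -40.    ,  -5.8196]))
[-2.6, -19.2, 18.2, -0.045, 0.041, 0.075]
[-4.8, -19.8, 17.1, -0.045, 0.041, 0.075]
[-7.0, -20.1, 16.0, -0.045, 0.041, 0.075]
[-9.1, -20.1, 14.8, -0.045, 0.041, 0.075]
[-11.2, -20.0, 13.5, -0.045, 0.041, 0.075]
[-13.2, -19.7, 12.1, -0.045, 0.041, 0.075]
[-15.2, -19.1, 10.6, -0.045, 0.041, 0.075]
[-17.0, -18.3, 9.1, -0.045, 0.041, 0.075]
```

{"method": "send_rows", "body": {
  "plan": [
    [40,-2.5,-19,18,-0.045,0.041,0.075],
    [40,-5,-20,17,-0.045,0.041,0.075],
    [40,-7,-20,16,-0.045,0.041,0.075],
    [40,-9,-20,15,-0.045,0.041,0.075],
    [40,-11,-20,13.5,-0.045,0.041,0.075],
    [40,-13,-19.5,12,-0.045,0.041,0.075],
    [40,-15,-19,10.5,-0.045,0.041,0.075],
    [40,-17,-18,9,-0.045,0.041,0.075],
    [40,0,0,0,0,0,0],
    [40,0,0,0,0,0,0]
  ]
}}

```text
time_s: 22.15
tool_pos: [0.4968, -0.1055, 0.1063]
tool_rot: [179.9, -34.5, 2.1]
force: [0.4, 0.0, 0.2]
grip_width: 0.0402
```

```bash
python3 - <<'E'
from wheel import *
o=env.get_obs();print(o['time_s'],o['qpos'],o['tool_pos'],o['tool_rot'],o['force'])
c=env.get_calibration('wrist');im=save('wrist','w9.png')
for r in env.regions_of('wrist','grip_mid'):
  ys,xs=np.nonzero(r['region']);print(round(r['confidence'],2),r['rect'],xs.mean(),ys.mean())
for th in (150,160,170,180,190): 
  t=np.radians(th);q=[W(p,(-.138+d,.045-.034*np.sin(t),.068+.034*np.cos(t))) for d in(-.024,0,.024)];u=[proj('wrist',x,c) for x in q];print(th,*u)
  if th in(160,180): cv2.line(im,*[tuple(k.astype(int).tolist()) for k in(u[0],u[2])],(255,0,255),1)
im=np.hstack([im]);cv2.imwrite('pics/v11.png',im[:,:,::-1])
E
```

```text
22.15 [ 28.701  -17.1433 -10.1768 138.5979 -30.6229  28.6951 -46.5927] [ 0.4968 -0.1055  0.1063] [179.8845 -34.4927   2.1265] [0.4291 0.0218 0.2123]
0.76 [235.5, 247.8, 270.1, 316.7] 250.71399317406144 278.63617747440276
150 [259.3608 321.9282] [265.5974 288.0589] [271.5077 255.9368]
160 [252.3716 321.2116] [258.7318 287.685 ] [264.7618 255.872 ]
170 [244.767  320.2995] [251.2863 287.0027] [257.4687 255.3976]
180 [236.7075 319.2135] [243.4195 286.0311] [249.7848 254.5304]
190 [228.3524 317.976 ] [235.2887 284.7916] [241.8659 253.2905]
```

View pics/v11.png

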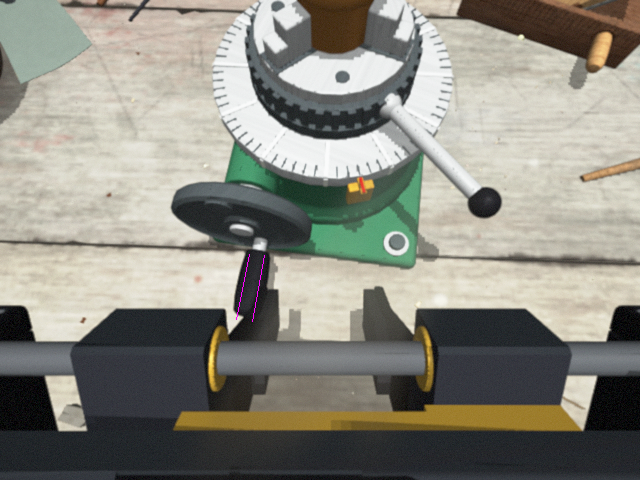

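```bash
python3 - <<'E'
from wheel import *
a=gpose(173,back=.075,tilt=30);b=gpose(173,tilt=30);print(a,b);rows(*a,5);print();rows(b[0],b[1],3,a)
E
```

```text
(array([ 0.4867, -0.0515,  0.0732]), array([180.    , -30.    ,  -5.8196])) (array([ 0.524 , -0.0554,  0.0083]), array([180.    , -30.    ,  -5.8196]))
[-5.9, -11.4, 4.7, -0.014, -0.017, 0.023]
[-6.1, -11.3, 4.7, -0.014, -0.017, 0.023]
[-6.2, -11.2, 4.6, -0.014, -0.017, 0.023]
[-6.4, -11.1, 4.6, -0.014, -0.017, 0.023]
[-6.6, -11.0, 4.5, -0.014, -0.017, 0.023]

[-0.0, 0.0, 25.0, 0.0, 0.0, 0.0]
[-0.0, 0.0, 25.0, 0.0, 0.0, 0.0]
[-0.0, 0.0, 25.0, 0.0, 0.0, 0.0]
```

{"method": "send_rows", "body": {
  "plan": [
    [48,-6,-11.5,0,-0.014,-0.017,0.023],
    [48,-6,-11.5,0,-0.014,-0.017,0.023],
    [48,-6,-11,5,-0.014,-0.017,0.023],
    [48,-6.5,-11,9,-0.014,-0.017,0.023],
    [48,-6.5,-11,9,-0.014,-0.017,0.023],
    [48,0,0,0,0,0,0],
    [48,0,0,0,0,0,0]
  ]
}}

```text
time_s: 22.95
tool_pos: [0.4929, -0.0545, 0.0685]
tool_rot: [-180.0, -29.7, -5.9]
force: [0.3, -1.1, -0.2]
grip_width: 0.0482
```

```bash
python3 - <<'E'
from wheel import *
o=env.get_obs();print(o['time_s'],o['qpos'],o['tool_pos'],o['tool_rot'],o['force'])
b=gpose(173,tilt=30);rows(b[0],b[1],4)
E
```

```text
22.95 [ 28.4093 -14.7507 -24.1356 138.9649 -11.3513  25.1197 -83.4448] [ 0.4929 -0.0545  0.0685] [-179.9508  -29.7464   -5.8753] [ 0.3095 -1.0897 -0.1674]
[-0.7, -0.6, 16.9, -0.0, 0.001, -0.0]
[-0.8, -0.6, 16.9, -0.0, 0.001, -0.0]
[-0.8, -0.6, 16.9, -0.0, 0.001, -0.0]
[-0.8, -0.6, 16.9, -0.0, 0.001, -0.0]
```

{"method": "send_rows", "body": {
  "plan": [
    [48,-1,-0.5,17,0,0,0],
    [48,-1,-0.5,17,0,0,0],
    [48,-0.5,-0.5,17,0,0,0],
    [48,-0.5,-0.5,14,0,0,0],
    [48,0,0,0,0,0,0],
    [30,0,0,0,0,0,0],
    [15,0,0,0,0,0,0],
    [15,0,0,0,0,0,0],
    [15,0,0,0,0,0,0],
    [15,0,0,0,0,0,0]
  ],
  "grip_force": 10
}}

```text
time_s: 23.95
tool_pos: [0.5216, -0.0546, 0.0097]
tool_rot: [-180.0, -29.7, -5.9]
force: [-1.6, -1.6, 3.3]
grip_width: 0.021
```

```bash
cat > ws.py <<'E'
from wheel import *
o=env.get_obs();print(o['time_s'],o['qpos'],o['tool_pos'],o['tool_rot'],o['force'],o['grip_width'])
b=gpose(173,tilt=30);print(b[0])
E
python3 ws.py
```

```text
23.95 [ 33.5345  -2.5735 -31.2756 138.1663   2.3173  14.3997 -96.0073] [ 0.5216 -0.0546  0.0097] [-179.9687  -29.7047   -5.8545] [-1.5828 -1.6211  3.3135] 0.021045464349921744
[ 0.524  -0.0554  0.0083]
```

```bash
cat > circ.py <<'E'
import numpy as np,sys
ths=list(map(float,sys.argv[1:]))
for a,b in zip(ths,ths[1:]):
    a_,b_=np.radians([a,b]);dl=-34*(np.sin(b_)-np.sin(a_));du=34*(np.cos(b_)-np.cos(a_))
    print(int(b),[15]+[round(float(x),1) for x in(.496*du,-dl,-.868*du)]+[0,0,0])
E
python3 circ.py 174 180; python3 circ.py $(seq 180 20 540)
```

```text
180 [15, -0.1, -3.6, 0.2, 0, 0, 0]
200 [15, 1.0, -11.6, -1.8, 0, 0, 0]
220 [15, 2.9, -10.2, -5.1, 0, 0, 0]
240 [15, 4.5, -7.6, -7.9, 0, 0, 0]
260 [15, 5.5, -4.0, -9.6, 0, 0, 0]
280 [15, 5.9, -0.0, -10.2, 0, 0, 0]
300 [15, 5.5, 4.0, -9.6, 0, 0, 0]
320 [15, 4.5, 7.6, -7.9, 0, 0, 0]
340 [15, 2.9, 10.2, -5.1, 0, 0, 0]
360 [15, 1.0, 11.6, -1.8, 0, 0, 0]
380 [15, -1.0, 11.6, 1.8, 0, 0, 0]
400 [15, -2.9, 10.2, 5.1, 0, 0, 0]
420 [15, -4.5, 7.6, 7.9, 0, 0, 0]
440 [15, -5.5, 4.0, 9.6, 0, 0, 0]
460 [15, -5.9, 0.0, 10.2, 0, 0, 0]
480 [15, -5.5, -4.0, 9.6, 0, 0, 0]
500 [15, -4.5, -7.6, 7.9, 0, 0, 0]
520 [15, -2.9, -10.2, 5.1, 0, 0, 0]
540 [15, -1.0, -11.6, 1.8, 0, 0, 0]
```

First part to 280°, then check forces.

{"method": "send_rows", "body": {
  "plan": [
    [15,0,-3.5,0,0,0,0],
    [15,1,-11.6,-1.8,0,0,0],
    [15,2.9,-10.2,-5.1,0,0,0],
    [15,4.5,-7.6,-7.9,0,0,0],
    [15,5.5,-4,-9.6,0,0,0],
    [15,5.9,0,-10.2,0,0,0],
    [15,0,0,0,0,0,0]
  ]
}}

```text
time_s: 24.65
tool_pos: [0.5257, -0.0159, 0.0502]
tool_rot: [-179.9, -29.7, -5.8]
force: [-1.6, 6.1, 1.4]
grip_width: 0.0213
```

```bash
cat >> ws.py <<'E'
d=o['tool_pos']-gpose(0,tilt=30)[0]+np.array([0,0,.034]);l=-np.sin(p[2])*d[0]+np.cos(p[2])*d[1];f=np.cos(p[2])*d[0]+np.sin(p[2])*d[1]
print('fwd,left,up mm',f*1e3,l*1e3,d[2]*1e3,'th',np.degrees(np.arctan2(-l,d[2])),'r',np.hypot(l,d[2])*1e3)
E
python3 ws.py
```

```text
24.65 [  30.4646   -8.0366  -33.4987  136.1293    0.7621   21.2203 -100.3128] [ 0.5257 -0.0159  0.0502] [-179.9105  -29.7133   -5.7638] [-1.6439  6.1071  1.3971] 0.02130565598783252
[ 0.524  -0.0554  0.0083]
fwd,left,up mm -2.3520282702747926 35.26035973704996 8.186351572936305 th -76.92927761549038 r 36.19819499452826
```

{"method": "send_rows", "body": {
  "plan": [
    [15,5.5,3,-9.6,0,0,0],
    [15,4.5,7.6,-7.9,0,0,0],
    [15,2.9,10.2,-5.1,0,0,0],
    [15,1,11.6,-1.8,0,0,0],
    [15,-1,11.6,1.8,0,0,0],
    [15,-2.9,10.2,5.1,0,0,0],
    [15,-4.5,7.6,7.9,0,0,0],
    [15,-5.5,4,9.6,0,0,0],
    [15,-5.9,0,10.2,0,0,0]
  ]
}}

```text
time_s: 25.55
tool_pos: [0.5184, -0.0822, 0.0364]
tool_rot: [-179.9, -29.6, -5.8]
force: [0.6, 8.7, 2.6]
grip_width: 0.0212
```

```bash
python3 ws.py
```

```text
25.55 [ 28.9032  -6.1123 -21.5698 137.2005  -8.7906  19.0428 -81.4005] [ 0.5184 -0.0822  0.0364] [-179.8839  -29.6277   -5.8426] [0.6215 8.707  2.6313] 0.02116840924021589
[ 0.524  -0.0554  0.0083]
fwd,left,up mm -2.8643679859058713 -31.461209730251564 -5.6386299453820214 th 100.16094776170156 r 31.96250718188163
```

{"method": "send_rows", "body": {
  "plan": [
    [15,-5.5,-6,9.6,0,0,0],
    [15,-4.5,-7.6,7.9,0,0,0],
    [15,-2.9,-10.2,5.1,0,0,0],
    [15,-1,-11.6,1.8,0,0,0],
    [15,1,-11.6,-1.8,0,0,0],
    [15,2.9,-10.2,-5.1,0,0,0],
    [15,4.5,-7.6,-7.9,0,0,0],
    [15,5.5,-4,-9.6,0,0,0],
    [15,5.9,0,-10.2,0,0,0]
  ]
}}

```text
time_s: 26.45
tool_pos: [0.5256, -0.0156, 0.0495]
tool_rot: [-180.0, -29.7, -5.9]
force: [5.4, -11.6, -4.6]
grip_width: 0.021
```

```bash
python3 ws.py
```

```text
26.45 [  27.142    -7.7854  -30.6075  136.2027    2.7978   21.2661 -102.4953] [ 0.5256 -0.0156  0.0495] [-179.9584  -29.6656   -5.8969] [  5.3744 -11.6165  -4.5919] 0.021046770929546366
[ 0.524  -0.0554  0.0083]
fwd,left,up mm -2.4289900048535173 35.61246857357524 7.4996380795362905 th -78.1078352051228 r 36.393577582149234
```

{"method": "send_rows", "body": {
  "plan": [
    [15,5.5,4,-9.6,0,0,0],
    [15,4.5,7.6,-7.9,0,0,0],
    [15,2.9,10.2,-5.1,0,0,0],
    [15,1,11.6,-1.8,0,0,0],
    [15,0,0,0,0,0,0],
    [15,0,0,0,0,0,0]
  ]
}}

```text
time_s: 27.05
tool_pos: [0.5221, -0.0479, 0.0773]
tool_rot: [-179.9, -29.7, -5.9]
force: [-3.4, -1.0, 4.2]
grip_width: 0.0215
```

```bash
python3 ws.py
```

```text
27.05 [ 25.3327 -11.1005 -22.9948 135.2213  -5.2446  25.4743 -90.136 ] [ 0.5221 -0.0479  0.0773] [-179.9369  -29.6556   -5.878 ] [-3.4318 -1.012   4.1952] 0.021480716322110613
[ 0.524  -0.0554  0.0083]
fwd,left,up mm -2.6488675054014412 3.0975293129215244 35.24267915928704 th -5.022900471936101 r 35.37854041885919
```

{"method": "send_rows", "body": {
  "plan": [
    [15,-1,11.6,1.8,0,0,0],
    [15,-2.9,10.2,5.1,0,0,0],
    [15,-4.5,7.6,7.9,0,0,0],
    [15,-5.5,4,9.6,0,0,0],
    [15,-5.9,0,10.2,0,0,0],
    [15,-5.5,-4,9.6,0,0,0],
    [15,-4.5,-7.6,7.9,0,0,0],
    [15,-2.9,-10.2,5.1,0,0,0],
    [15,-1,-11.6,1.8,0,0,0]
  ]
}}

```text
time_s: 27.95
tool_pos: [0.5224, -0.0474, 0.0086]
tool_rot: [-179.9, -29.7, -5.9]
force: [-1.2, -0.9, 5.7]
grip_width: 0.021
```

```bash
python3 ws.py
```

```text
27.95 [  26.5685   -2.4568  -25.6884  138.3387    5.7549   14.3699 -100.4778] [ 0.5224 -0.0474  0.0086] [-179.8616  -29.677    -5.9346] [-1.2342 -0.8875  5.6557] 0.020995232783131288
[ 0.524  -0.0554  0.0083]
fwd,left,up mm -2.3769745692837936 3.598762772363363 -33.38757094332674 th -173.84798285925385 r 33.580961674547446
```

{"method": "send_rows", "body": {
  "plan": [
    [15,1,-11.6,-1.8,0,0,0],
    [15,2.9,-10.2,-5.1,0,0,0],
    [15,4.5,-7.6,-7.9,0,0,0],
    [15,5.5,-4,-9.6,0,0,0],
    [15,5.9,0,-10.2,0,0,0],
    [15,5.5,4,-9.6,0,0,0],
    [15,4.5,7.6,-7.9,0,0,0],
    [15,2.9,10.2,-5.1,0,0,0],
    [15,1,11.6,-1.8,0,0,0],
    [15,0,0,0,0,0,0],
    [15,0,0,0,0,0,0]
  ]
}}

```text
time_s: 29.05
tool_pos: [0.5223, -0.0474, 0.0774]
tool_rot: [-179.9, -29.7, -5.8]
force: [-4.1, -1.2, 5.5]
grip_width: 0.0209
```

```bash
python3 ws.py; python3 - <<'E'
from unwrap import *
c=env.get_calibration('wrist');save('wrist','w10.png');
from scipy.signal import find_peaks
def ana(fn,c):
    v=unwrap('wrist',fn,c,0);g=v.astype(float).mean(2)
    red=(v[...,2].astype(float)-np.maximum(v[...,1],v[...,0]))[150:200]   # r>.081
    m=red.clip(0)*(red>80);x=np.arange(801);print('pointer col',(m.sum(0)*x).sum()/max(m.sum(),1),m.sum())
    # tick profile r .070-.079
    pr=g[105:135].mean(0);d=cv2.GaussianBlur(pr[None],(0,0),25)[0]-cv2.GaussianBlur(pr[None],(0,0),1.5)[0]
    pk,_=find_peaks(d,height=6,distance=15);print('dark ticks',pk,np.diff(pk));print(d[pk].round(0))
ana('pics/w10.png',c)
E
```

```text
29.05 [ 22.3104 -11.0143 -20.3021 135.2953  -3.8207  25.4781 -91.4605] [ 0.5223 -0.0474  0.0774] [-179.9361  -29.6641   -5.8411] [-4.1155 -1.1772  5.4983] 0.0208990565995704
[ 0.524  -0.0554  0.0083]
fwd,left,up mm -2.5473650754316015 3.6358872343193744 35.37479548406529 th -5.868359946196445 r 35.56115621742539
pointer col 534.7617758069157 59083.0
dark ticks [ 20  54  88 129 155 190 223 257 292 360 394 428 463 497 566 600 635 669
 704 772] [34 34 41 26 35 33 34 35 68 34 34 35 34 69 34 35 34 35 68]
[70. 60. 72.  7. 68. 59. 44. 53. 51. 49. 38. 57. 40. 69. 48. 59. 52. 49.
 59. 59.]
```

```bash
python3 - <<'E'
from unwrap import *
import unwrap as U
from scipy.optimize import least_squares
c=env.get_calibration('wrist')
im=cv2.imread('pics/w10.png').astype(np.float32)
g=im.mean(2)
def samp(I,P): 
    u=np.array([proj('wrist',x,c) for x in P],np.float32);return cv2.remap(I,u[:,0][None],u[:,1][None],cv2.INTER_LINEAR)[0],u
def pt(q,r,a,z): return np.array([q[0]-r*np.cos(a+p[2]),q[1]-r*np.sin(a+p[2])*1,z])
# refine centre by rim: maximize brightness step across r=.08 over az; a measured in table frame (+ toward right => -y)
az=np.radians(np.arange(-60,60,1.))
def P(q,r,a,z): return [W((q[0],q[1],p[2]),(-r*np.cos(t),-r*np.sin(t),z)) for t in a]
def score(q):
    return (samp(g,P(q,.0785,az,.1))[0]-samp(g,P(q,.0815,az,.1))[0]).mean()
best=max((score((p[0]+dx,p[1]+dy)),dx,dy) for dx in np.arange(-.004,.0041,.001) for dy in np.arange(-.004,.0041,.001))
print('rim centre corr',best)
q=(p[0]+best[1],p[1]+best[2])
a=np.radians(np.arange(-60,60,.1))
from scipy.signal import find_peaks
for qq in((p[0],p[1]),q):
  for r in(.072,.075,.078):
    v=samp(g,P(qq,r,a,.1))[0].astype(float);d=cv2.GaussianBlur(v[None],(0,0),25)[0]-cv2.GaussianBlur(v[None],(0,0),2)[0]
    pk,_=find_peaks(d,height=15,distance=25);t=np.degrees(a[pk]);t=t[(t>-40)&(t<50)]
    # fit phase mod 5 (with linear)
    k=np.round((t-t[0])/5);A=np.polyfit(k,t,1);ph=A[1]+A[0]*np.arange(-2,25)
    print('r',r,t.round(1),A.round(2))
  for r in(.081,.083,.085,.087):
    u=samp(im,P(qq,r,a,.097))[0] if 0 else None
    U_=np.array([proj('wrist',x,c) for x in P(qq,r,a,.097)],np.float32);v=cv2.remap(im,U_[:,0][None],U_[:,1][None],cv2.INTER_LINEAR)[0]
    red=(v[:,2]-np.maximum(v[:,1],v[:,0]));w=red*(red>60);print('ptr r',r,(w*np.degrees(a)).sum()/max(w.sum(),1),w.max())
E
```

```text
rim centre corr (np.float32(97.25954), np.float64(0.003), np.float64(0.001))
r 0.072 [-36.9 -31.9 -26.8 -21.6 -16.5  -9.9  -6.2  -1.    3.9   9.3  14.5  24.7
  29.9  35.2  40.1  45.5  49.4] [  5.12 -36.8 ]
r 0.075 [-36.9 -31.6 -26.7 -21.6 -16.3  -6.2  -1.    4.    9.3  14.4  18.4  24.8
  29.8  35.   40.2  45.5  49.4] [  5.12 -36.87]
r 0.078 [-36.6 -31.8  -9.6  16.5  21.2  28.9  48.3] [  4.93 -36.31]
ptr r 0.081 20.07395148139371 186.48438
ptr r 0.083 20.067135905895256 192.55078
ptr r 0.085 20.07873536886065 192.40039
ptr r 0.087 19.98054174626292 152.16504
r 0.072 [-38.3 -34.9 -30.  -24.4   0.   29.8  48.2] [  5.07 -39.67]
r 0.075 [-34.6 -29.8 -24.9 -19.8 -15.   -8.5  -5.    0.    4.7   9.9  14.9  24.7
  29.7  34.7  39.4  44.6  48.4] [  4.92 -34.45]
r 0.078 [-38.6 -34.8 -29.7 -24.9 -19.9 -14.8  -5.    0.    4.8   9.9  14.8  18.6
  24.8  29.6  34.6  39.6  44.6  48.4] [  5.01 -39.68]
ptr r 0.081 20.24625506322468 86.68848
ptr r 0.083 20.261086858407765 188.0
ptr r 0.085 20.22621968384237 194.5625
ptr r 0.087 20.232255674872054 192.81445
```

{"method": "send_rows", "body": {
  "plan": [
    [15,0,1.6,0,0,0,0],
    [15,0,0,0,0,0,0],
    [15,0,0,0,0,0,0]
  ]
}}

```text
time_s: 29.4
tool_pos: [0.5222, -0.0481, 0.0774]
tool_rot: [-179.9, -29.7, -5.8]
force: [-4.5, 0.0, 6.2]
grip_width: 0.0214
```

```bash
python3 ws.py
```

```text
29.4 [ 22.2808 -11.0127 -20.1111 135.2982  -4.0252  25.4841 -91.0567] [ 0.5222 -0.0481  0.0774] [-179.9325  -29.6622   -5.767 ] [-4.5073  0.0347  6.1966] 0.021394437863133622
[ 0.524  -0.0554  0.0083]
fwd,left,up mm -2.5373780118305294 2.876241943249231 35.40978582731918 th -4.643787379007531 r 35.52640848795049
```

{"method": "send_rows", "body": {
  "plan": [
    [24,0,0,0,0,0,0],
    [30,0,0,0,0,0,0],
    [45,0,0,0,0,0,0],
    [45,0,0,0,0,0,0],
    [45,0,0,-10,0,0,0],
    [45,0,0,-25,0,0,0],
    [45,10,0,-30,0,0,0],
    [45,20,0,-40,0,0,0],
    [45,20,0,-40,0,0,0],
    [45,0,0,0,0,0,0]
  ]
}}

```text
time_s: 30.4
tool_pos: [0.5401, -0.0501, 0.2194]
tool_rot: [-179.9, -28.7, -5.8]
force: [1.0, 0.7, 0.3]
grip_width: 0.0449
```

```bash
python3 - <<'E'
from wheel import *
o=env.get_obs();print(o['time_s'],o['qpos'],o['tool_pos'],o['tool_rot'],o['force'])
rows((.584,-.1265,.245),(180,0,-5.8),5)
E
```

```text
30.4 [ 11.5265 -17.287   -8.745  122.4076  -1.5452  46.0287 -92.5042] [ 0.5401 -0.0501  0.2194] [-179.8825  -28.6938   -5.8322] [0.9787 0.6658 0.3047]
[11.5, 14.3, 0.4, -0.0, -0.1, -0.0]
[11.5, 14.3, -0.7, -0.0, -0.1, -0.0]
[11.3, 14.3, -1.9, -0.0, -0.1, -0.0]
[11.1, 14.3, -3.0, -0.0, -0.1, -0.0]
[10.7, 14.3, -4.1, -0.0, -0.1, -0.0]
```

{"method": "send_rows", "body": {
  "plan": [
    [45,11.5,14.5,-3,0,-0.1,0],
    [45,11.5,14.5,-3,0,-0.1,0],
    [45,11.5,14.5,-3,0,-0.1,0],
    [45,11,14.5,-3,0,-0.1,0],
    [45,11,14.5,-4,0,-0.1,0],
    [45,0,0,0,0,0,0],
    [45,0,0,0,0,0,0]
  ]
}}

```text
time_s: 31.1
tool_pos: [0.5765, -0.1277, 0.2416]
tool_rot: [-179.9, 0.7, -5.9]
force: [0.7, 0.5, -0.2]
grip_width: 0.0448
```

```bash
cat > chk.py <<'E'
from unwrap import *
from scipy.signal import find_peaks
o=env.get_obs();print(o['time_s'],o['tool_pos'],o['tool_rot'],o['force'])
c=env.get_calibration('wrist');save('wrist','w11.png');print('cam',np.array(c['extrinsics'])[:3,3],'ptr px',proj('wrist',(.567,-.1265,.097),c))
im=cv2.imread('pics/w11.png').astype(np.float32);g=im.mean(2)
def P(q,r,a,z): return [W((q[0],q[1],p[2]),(-r*np.cos(t),-r*np.sin(t),z)) for t in a]
def samp(I,Q):
    u=np.array([proj('wrist',x,c) for x in Q],np.float32);return cv2.remap(I,u[:,0][None],u[:,1][None],cv2.INTER_LINEAR)[0]
az=np.radians(np.arange(-40,60,1.))
sc=lambda q:(samp(g,P(q,.0785,az,.1))-samp(g,P(q,.0815,az,.1))).mean()
best=max((sc((p[0]+dx,p[1]+dy)),dx,dy) for dx in np.arange(-.004,.0041,.001) for dy in np.arange(-.004,.0041,.001));print('centre corr',best)
q=(p[0]+best[1],p[1]+best[2]);a=np.radians(np.arange(-40,60,.1))
for r in(.074,.076,.078):
    v=samp(g,P(q,r,a,.1)).astype(float);d=cv2.GaussianBlur(v[None],(0,0),25)[0]-cv2.GaussianBlur(v[None],(0,0),2)[0]
    pk,_=find_peaks(d,height=15,distance=25);print(r,np.degrees(a[pk]).round(1))
for z in(.097,.1):
  for r in(.082,.084,.086):
    v=samp(im,P(q,r,a,z));red=(v[:,2]-np.maximum(v[:,1],v[:,0]));w=red*(red>60);print('ptr',z,r,(w*np.degrees(a)).sum()/max(w.sum(),1))
E
python3 chk.py
```

```text
31.1 [ 0.5765 -0.1277  0.2416] [-179.9072    0.7129   -5.8688] [ 0.6835  0.5353 -0.1973]
cam [ 0.6595 -0.1371  0.4239] ptr px [319.6133 230.5549]
centre corr (np.float32(50.201538), np.float64(0.004), np.float64(0.001))
0.074 [-34.1 -29.1 -24.3 -19.2 -14.2  -4.5   0.4   5.3  10.2  15.2  24.8  30.
  34.8  44.5  55. ]
0.076 [-34.1 -29.1 -24.3 -19.3 -14.4  -4.5   0.4   5.2  10.3  15.2  24.8  29.9
  34.7  39.6  44.5  54.5]
0.078 [-34.1 -29.1 -24.1 -19.2 -14.3  -4.4   0.4   5.4  10.2  15.1  24.8  29.8
  34.7  39.5  44.5  55.9]
ptr 0.097 0.082 0.0
ptr 0.097 0.084 19.90023010607514
ptr 0.097 0.086 19.936441264837413
ptr 0.1 0.082 0.0
ptr 0.1 0.084 20.102660905455533
ptr 0.1 0.086 20.106801562500856
```

```bash
python3 -c "
from cell import env
env.sign_off();print(env.get_obs()['time_s'])"
```

```text
the job is handed in; nothing more can be done
the job is handed in; nothing more can be done
```

I set the brown blank spigot-down in the chuck, tightened it, wound the next long line to the pointer, opened the gripper and backed clear. I handed it in at about 31 s. No verdict is reported.

- **Setting the blank:** it touched the chuck seat with a force change of about 4 N. After the gripper let go, the picture showed it standing upright and centred.
- **Tightening:** the bar swung about 1 rad clockwise, and the pull at the bar rose to 19.6 N (15–22 N asked). The later pictures show the blank upright between the jaws. I did not test the hold by pulling on the blank.
- **Winding:** tightening had turned the handwheel about a quarter turn. I measured the plate at about 15° below the line and wound about 2.5 turns clockwise, ending with the grip at the top.
- **Final checks:** from nearly straight above, the line stood at 19.97° and the pointer at 19.9°, about 0.1° apart. An earlier oblique view had shown about 0.4° short. I put that down to parallax, because the grip position and the overhead view agreed with each other.

Two things went wrong on the way, and I corrected both:
- **Wrist turn:** my first turn towards the bar ran the last joint up to its limit, so I turned back and came in the other way.
- **First hold on the bar:** the fingers sat too high, closed to 6 mm on the 9.6 mm bar and slid off upward. I opened, went about 14 mm lower and gripped it again. The finger ends seem to lie roughly 18 mm behind the reported tool point.

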